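# Close down the workshop charging corner

## Robot

A 6-joint arm with a two-finger parallel gripper is mounted at the origin on the work surface. World frame = base frame: x ahead of the robot, y to its left, z up, the work surface at z = 0. Lengths are in m, angles in rad, forces in N, time in s.
With the tool pointing down it reaches from about 0.25 to 0.725 m from the base axis. Payload 4 kg.
Tool frame: the origin (TCP) lies on the centre line of the jaws, within the pads' length; the fingertips stand 22 mm ahead of it and the grasp point (between the pads) lies 3 mm ahead of it (bot.tip_reach is the distance from the TCP to the fingertips, in m); z points along the fingers, y is the line along which they close (so a half turn about z gives the same grasp; the last joint's range is limited). The gripper opens to 85 mm and grips with 20 to 120 N. Pads are 22 mm wide; open, the fingers measure 114 mm over their backs; the gripper's body (76 mm by 85 mm) begins 54 mm behind the grasp point. The pads swing forward as they close: fully open they stand 13 mm farther back than shut.
Start: joints at [-1.14, 0.241, 0.005, 1.335, 0, 1.571], TCP at [0.209, -0.454, 0.23] pointing down, gripper open.
Joint ranges: [-2.72, 2.72], [-1.05, 1.87], [-1.09, 1.28], [-1.99, 2.15], [-1.42, 1.44], [-3.14, 3.14]. Speed limits (rad/s): [2.79, 2.79, 3.14, 3.14, 3.14, 3.14].

## Interface

Orientations are given as a unit quaternion [x, y, z, w].
In Python, from workcell import bot gives the robot as it stands. The module is installed in compiled form; this text tells all that it offers.
- The arm moves only by the tool apply_moves, never from a script. Its argument "commands" is a list of rows, each a list of 4 numbers: the shift along the tool's x, y, z scaled (see below), then the turn about the tool's z scaled (see below). In form: [[tx, ty, tz, roll], ...]. A call has exactly 5 rows; each row shifts and turns the commanded pose from where the row before left it, along the tool's axes as they then stand; what a row does not reach is not made up. The controller multiplies each number of a shift by 20 mm and each number of a turn by 60 degrees. A row lasts 1/12 s, in which the tool goes at most 41.7 mm and 7.16 degrees, less where a joint would pass 70% of its speed; a pose out of reach is approached as far as the arm can. A call with a number of a shift or a turn outside -1 to 1 is refused whole. A call with a gripper value outside its range is refused whole. "claw" is the closure, from 0 (fully open) to 1 (shut), set as the call begins (left out, the last holds). The fingers move at their own pace and stop on an object; the grip force is fixed at half the most. Time passes only in rows, so rows that do not move let the fingers close, or fill a call up. It gives the time, the measured TCP pose, the force, the opening and the grip force at its end, in the units of the state.
- bot.get_obs(): the state, without advancing time (a new reading comes with each control period).
- bot.camera(name): name is "side" or "top"; returns a dict with "image" (400x640x3 uint8, blue, green, red), "camera_matrix" (3x3 intrinsics, pixels), "R" (3x3) and "t" (3): a world point X has camera coordinates R X + t. Camera axes: x right, y down, z forward; pixel columns grow to the right and rows downward; lengths in m; the calibration is good to about 2 mm. A picture is of the moment at which its call begins. There is no depth.
- bot.job_done(): hands the job in; it is judged then, once.
The state is a dict: "clock": time; "joint_pos": joint angles; "joint_vel": joint speeds; "tau": joint torques, N m; "eef_pos": TCP position; "tool_rot": TCP orientation; "ft_force": force on the tool from outside, world axes, zero at the start; "ft_torque": the same for the moment, N m; "grip_width": finger opening in m; "grasp_force": force on a finger pad.
Only numpy, scipy, OpenCV 4.12 (cv2) and the standard library are available. Lean on these libraries where they do the work, as an engineer would, in place of code of your own. Each camera call takes 0.05 s, during which the arm holds its last target. There are 200 camera calls.

## Task

Close down this corner of the print workshop: first push the charging dock's power lever over to off, and only then pull each battery pack out of the dock and stand it all the way down in its own well of the caddy, the well cut to its size. Slide every scraper lying on the bench blade first into the rack bay of its own width until it is fully home, lying flat. Some packs or scrapers may be missing today; leave everything else on the bench where it is.

Things in the scene. Friction and masses are not known exactly. Their poses are not given: they have to be found in the camera images.
- dock: Grey charging dock, fixed, 75 (its x) x 210 (its y) x 50 mm high; origin under its centre on the table; x points away from the robot. Three equal sockets in its top at y = -70, 0 and +70 mm, each 15 x 23 mm. At y = +135 mm the power lever stands on a base 70 x 50 x 25 mm.
- dock_socket (a point): Mouth centre of the dock's middle socket, 50 mm above the table. A sprung steel roller in each socket latches into the pack's foot: the pack comes out with a firm straight upward pull of about 8 to 15 N over the first 10 mm, then is free. A plugged-in pack's origin is 25 mm above the table.
- switch (a joint): Power lever of the dock, on a hinge along the dock's y axis, 22 mm above the table at dock (0, 135) mm. 0 = on, leaning 0.5 rad towards the robot (dock -x); 1.0 = off, leaning 0.5 rad away (dock +x). Stays where left; about 1 N at the knob moves it.
- switch_tip (a point): Centre of the round grey knob (radius 13 mm) at the end of the power lever, 70 mm from its hinge; at joint 0 about 83 mm above the table.
- caddy: Wooden base plate of the pack caddy, fixed, 85 (x) x 235 (y) x 6 mm; three plywood wells stand on it in a row along its y, in any order.
- pack_small: Small battery pack (may be absent), black plastic block 26 (its x) x 30 (its y) x 75 mm high standing upright on a contact foot 12 x 20 x 25 mm; origin under the foot, z up, whole height 100 mm. Grip it across its 26 mm (its x), above 60 mm over its origin. Weighs 0.1 to 0.3 kg. Stands in any socket of the dock, its x along the dock's x.
- pack_medium: Medium battery pack (may be absent), black plastic block 26 (its x) x 42 (its y) x 75 mm high standing upright on a contact foot 12 x 20 x 25 mm; origin under the foot, z up, whole height 100 mm. Grip it across its 26 mm (its x), above 60 mm over its origin. Weighs 0.1 to 0.3 kg. Stands in any socket of the dock, its x along the dock's x.
- pack_large: Large battery pack (may be absent), black plastic block 26 (its x) x 54 (its y) x 75 mm high standing upright on a contact foot 12 x 20 x 25 mm; origin under the foot, z up, whole height 100 mm. Grip it across its 26 mm (its x), above 60 mm over its origin. Weighs 0.1 to 0.3 kg. Stands in any socket of the dock, its x along the dock's x.
- well_small_floor (a point): The small pack's own well in the caddy, a fixed plywood block 66 (x) x 70 (y) x 60 mm high with an opening 31 (x) x 35 (y) mm and 56 mm deep; this point is the centre of its floor, 10 mm above the table; axes as the caddy's. A stored pack's foot rests on this floor, its block 31 mm deep in the well.
- well_medium_floor (a point): The medium pack's own well in the caddy, a fixed plywood block 66 (x) x 70 (y) x 60 mm high with an opening 31 (x) x 47 (y) mm and 56 mm deep; this point is the centre of its floor, 10 mm above the table; axes as the caddy's. A stored pack's foot rests on this floor, its block 31 mm deep in the well.
- well_large_floor (a point): The large pack's own well in the caddy, a fixed plywood block 66 (x) x 70 (y) x 60 mm high with an opening 31 (x) x 59 (y) mm and 56 mm deep; this point is the centre of its floor, 10 mm above the table; axes as the caddy's. A stored pack's foot rests on this floor, its block 31 mm deep in the well.
- scraper_wide: Wide scraper (may be absent) lying flat: wooden handle 95 (its x) x 26 (y) x 22 mm high, steel blade 60 mm wide (y) and 3 mm thick reaching 70 mm further from the handle's +x end, its mid-thickness 11 mm above the table. Origin under the handle's middle, x towards the blade. 0.13 kg.
- scraper_wide_tip (a point): Middle of the wide scraper's blade edge, 117.5 mm along +x from its origin and 11 mm above its underside.
- scraper_narrow: Narrow scraper (may be absent) lying flat: wooden handle 95 (its x) x 26 (y) x 22 mm high, steel blade 36 mm wide (y) and 3 mm thick reaching 70 mm further from the handle's +x end, its mid-thickness 11 mm above the table. Origin under the handle's middle, x towards the blade. 0.13 kg.
- scraper_narrow_tip (a point): Middle of the narrow scraper's blade edge, 117.5 mm along +x from its origin and 11 mm above its underside.
- rack: Wooden base plate of the scraper rack, fixed, 80 (x) x 225 (y) x 6 mm; two plywood bays, 116 mm apart, stand on it along its y, in either order; x points away from the robot.
- bay_wide_stop (a point): Middle of the closed end of the wide scraper's rack bay, 11 mm above the table; x points inwards. The bay is a level slot 67 mm wide (y), mouth 55 mm before this point (-x), under its bridge clear from 6 to 18.5 mm above the table, 24.5 mm high outside. A scraper slid along the table enters at the right height; home, its edge touches this end, handle outside.
- bay_narrow_stop (a point): Middle of the closed end of the narrow scraper's rack bay, 11 mm above the table; x points inwards. The bay is a level slot 43 mm wide (y), mouth 55 mm before this point (-x), under its bridge clear from 6 to 18.5 mm above the table, 24.5 mm high outside. A scraper slid along the table enters at the right height; home, its edge touches this end, handle outside.
- tape: Roll of masking tape lying flat, 96 mm across, 24 mm high; loose, not part of the job, to be left alone. Origin on its underside.
- sanding_block: Cork sanding block 36 x 71 x 32 mm; loose, not part of the job, to be left alone. Origin on its underside.
- glue: White glue bottle, 60 mm across, 130 mm high, standing; loose, not part of the job, to be left alone. Origin on its underside.
- roller: Paint roller with yellow handle, about 260 mm long, lying; loose, not part of the job, to be left alone. Origin on its underside.
Things that resemble listed ones, but are neither listed nor needed, are in the scene too. Leave any blue look-alike of the pack_medium alone.

How it is judged:
On the way:
1. the power lever is pushed over to off (value of joint switch above 0.85 rad), for 0.2 s.
At the end, for the whole second after the job is handed in: Lever off (over 0.85). Each pack upright (0.2 rad) on the floor of its own well (10 mm sideways, 6 mm in height); each scraper flat, blade edge within 8 mm of the end of its own bay (10 mm sideways, 0.17 rad in line); all at rest (value of joint switch above 0.85 rad and horizontal distance between pack_small and well_small_floor below 0.01 m and z of pack_small in the frame of well_small_floor below 0.006 m and angle between each of pack_small, pack_medium, pack_large's own z axis and vertical below 0.2 rad and linear speed of each of pack_small, pack_medium, pack_large, scraper_wide, scraper_narrow below 0.02 m/s and horizontal distance between pack_medium and well_medium_floor below 0.01 m and z of pack_medium in the frame of well_medium_floor below 0.006 m and horizontal distance between pack_large and well_large_floor below 0.01 m and z of pack_large in the frame of well_large_floor below 0.006 m and x of scraper_wide_tip in the frame of bay_wide_stop between -0.008 and 0.006 m and y of scraper_wide_tip in the frame of bay_wide_stop between -0.01 and 0.01 m and angle between the x axis of scraper_wide and the x axis of bay_wide_stop, either way round below 0.17 rad and angle between each of scraper_wide, scraper_narrow's own z axis and vertical below 0.12 rad and height (world z) of each of scraper_wide, scraper_narrow below 0.008 m and x of scraper_narrow_tip in the frame of bay_narrow_stop between -0.008 and 0.006 m and y of scraper_narrow_tip in the frame of bay_narrow_stop between -0.01 and 0.01 m and angle between the x axis of scraper_narrow and the x axis of bay_narrow_stop, either way round below 0.17 rad); the robot touches nothing.
It fails at once if a pack is pulled out of the dock while the power is still on (value of joint switch below 0.7 rad and distance of any of pack_small, pack_medium, pack_large from where it was at the start of the episode above 0.02 m).
It fails at once if something else on the bench is pushed away by more than 40 mm (distance of any of tape, sanding_block, glue, roller from where it was at the start of the episode above 0.04 m).
Of pack_small, pack_medium, pack_large, scraper_wide, scraper_narrow only 4 to 5 are there at a start; the rules pass over those that are not, and their reading is None.
At some moment in a run one of scraper_wide, scraper_narrow may be knocked a few centimetres aside while the robot is not near it.
It also fails if it takes over 210 s, if anything falls off the work surface, if the arm or the gripper's body presses on something with over 40 N, if the wrist force passes 120 N, or if a joint passes its speed limit or range.

## Working session

There is one attempt and no reset: what is moved stays moved. The work goes in short steps, Python scripts to look and compute and a tool call to move; the robot and the scene stay as the last step left them, time stands still between calls to the robot, and variables do not carry over. Pictures are saved under pics/ and viewed, at most 14 in all, crops included, and the job is handed in when it is done.

Besides the shell and the picture viewer there is one more tool, called after "Request:" as name([rows], argument=value, ...), one row to a line, values as JSON. apply_moves: Moves the arm, as the interface text tells. Shifts and turns lie within -1 to 1; 1 stands for 20 mm of shift or 60 degrees of turn. Its arguments: {"type":"object","properties":{"commands":{"type":"array","items":{"type":"array","items":{"type":"number","minimum":-1,"maximum":1}}},"claw":{"type":"number"}},"required":["commands"]}

```bash
mkdir -p pics; cat > h.py <<'E'
import cv2, numpy as np, sys
from workcell import bot
def snap(n):
    c=bot.camera(n); np.savez('cal_'+n,K=c["camera_matrix"],R=c["R"],t=c["t"],im=c["image"]); return c
def ray(n,u,v,z):
    d=np.load('cal_'+n+'.npz'); K,R,t=d['K'],d['R'],d['t'].ravel()
    C=-R.T@t; r=R.T@np.linalg.inv(K)@np.array([u,v,1.]); return (C+r*(z-C[2])/r[2])[:2]
def proj(n,X):
    d=np.load('cal_'+n+'.npz'); p=d['K']@(d['R']@np.array(X)+d['t'].ravel()); return p[:2]/p[2]
def crop(n,x0,y0,x1,y1,s,f):
    im=np.load('cal_'+n+'.npz')['im'][y0:y1,x0:x1]; cv2.imwrite('pics/'+f,cv2.resize(im,None,fx=s,fy=s,interpolation=cv2.INTER_CUBIC))
E
python3 - <<'E'
from h import *
for n in("top","side"):
    snap(n); crop(n,0,0,640,400,1.25,n+'0.png')
    d=np.load('cal_'+n+'.npz'); print(d['K'],-d['R'].T@d['t'].ravel(),d['R'])
print(bot.get_obs())
E
```

```text
[[413.43466639   0.         325.29404646]
 [  0.         413.43466639 202.20456581]
 [  0.           0.           1.        ]] [ 0.4694222  -0.0597486   1.38287349] [[-0.02079353 -0.99975888 -0.00705771]
 [-0.99753024  0.02121985 -0.06695629]
 [ 0.06708991  0.00564802 -0.99773095]]
[[388.90737283   0.         318.78261935]
 [  0.         388.90737283 202.7975396 ]
 [  0.           0.           1.        ]] [0.03330142 0.69624497 0.70377715] [[-0.8280235  -0.56055101 -0.01263537]
 [-0.30236551  0.46539308 -0.83185599]
 [ 0.47217812 -0.68497581 -0.5548477 ]]
{'clock': 0.1, 'joint_pos': array([-1.14003554e+00,  2.41375430e-01,  3.87893061e-03,  1.33517974e+00,
       -1.50293151e-05,  1.57078023e+00]), 'joint_vel': array([-5.91510780e-04, -2.38342033e-03,  3.38758807e-03, -8.25134386e-04,
       -7.93042179e-05, -5.11526954e-04]), 'tau': array([-4.50634552e-04, -3.73137438e+01,  2.53010291e+01,  1.08605743e-02,
       -7.40147442e-06, -4.04835845e-06]), 'eef_pos': array([ 0.2085468 , -0.45382528,  0.22889071]), 'tool_rot': array([ 9.76893015e-01,  2.13726822e-01, -2.08220130e-04, -9.16634013e-04]), 'ft_force': array([ 0.41941219,  0.10819287, -0.5798882 ]), 'ft_torque': array([-0.07418068,  0.04706087, -0.00816909]), 'grasp_force': 0.0, 'grip_width': 0.08560195806853045}
```

View pics/top0.png

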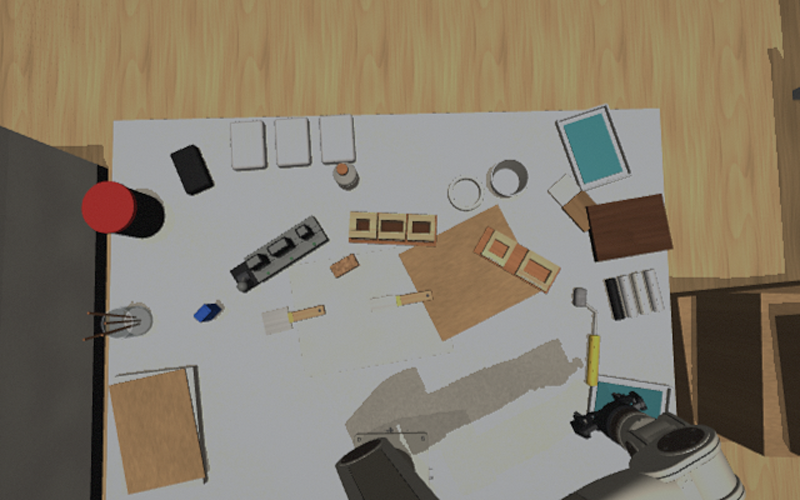

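View pics/side0.png

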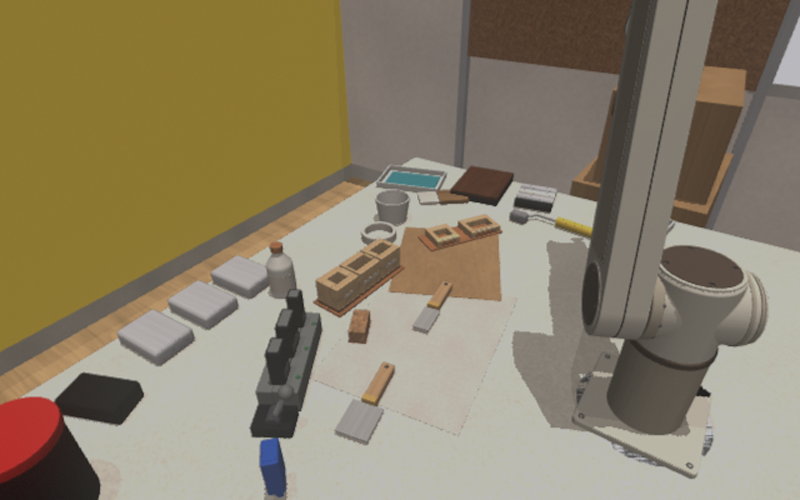

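Five items present: three packs in the dock (dock around (280,253) in the 800-px view, lever at its left end (243,280)), caddy (392,228), rack (517,258), wide scraper (293,318) and narrow scraper (402,300), both blades pointing left. I'll zoom in for measurements.

```bash
python3 - <<'E'
from h import *
crop("top",175,160,365,280,4.2,'t1.png')
crop("top",275,160,465,270,4.2,'t2.png')
E
```

```text
(no output)
```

View pics/t1.png

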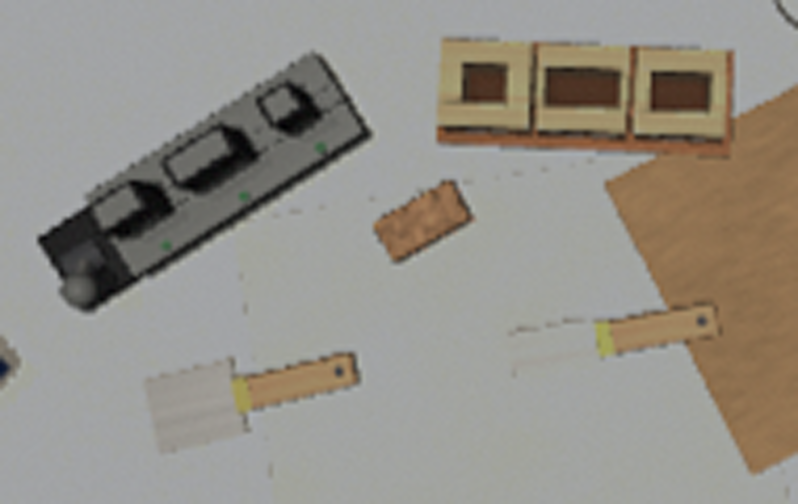

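View pics/t2.png

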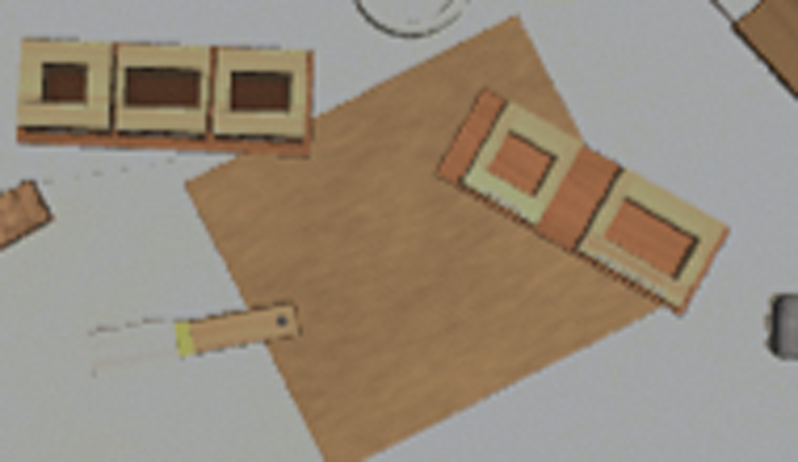

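The dock holds medium (126,210), large (203,158) and small (287,102) from the lever outwards. The caddy wells from left are small, large, medium. The rack's left bay is narrow and its right bay is wide. Next I'll refine the poses by edge matching in both cameras.

```bash
cat > fit.py <<'E'
from h import *
from scipy.optimize import minimize
U=4
def dts(cams):
    o={}
    for n in cams:
        im=cv2.resize(np.load('cal_'+n+'.npz')['im'],None,fx=U,fy=U,interpolation=cv2.INTER_CUBIC)
        e=cv2.Canny(cv2.GaussianBlur(im,(0,0),2.2),12,35)
        o[n]=np.minimum(cv2.distanceTransform(255-e,cv2.DIST_L2,5),24).astype(np.float32)
    return o
def rect(cx,cy,w,h,z):
    p=np.array([[-w,-h],[w,-h],[w,h],[-w,h]])/2+[cx,cy]
    return [np.array([*(p[i]+(p[(i+1)%4]-p[i])*s),z]) for i in range(4) for s in np.linspace(0,1,30)]
M={}
m=1e-3
M['dock']=rect(0,0,.075,.21,.05)+rect(0,.07,.026,.042,.125)+rect(0,0,.026,.054,.125)+rect(0,-.07,.026,.03,.125)
def wells(order,p):
    r=[]
    for k,y in zip(order,(p,0,-p)): r+=rect(0,y,.031,{'s':.035,'l':.059,'m':.047}[k],.066)+rect(0,y,.066,.07,.066)
    return r
def scr(w): return rect(0,0,.095,.026,.022)+rect(.0825,0,.07,w,.011)
M['wide']=scr(.06);M['narrow']=scr(.036)
M['caddy']=wells('slm',.0775)+rect(0,0,.085,.235,.006)
M['rack']=rect(0,0,.08,.225,.006)
def pts(P,X):
    c,s=np.cos(P[2]),np.sin(P[2]); X=np.array(X)
    return np.c_[P[0]+c*X[:,0]-s*X[:,1],P[1]+s*X[:,0]+c*X[:,1],X[:,2]]
def px(n,W):
    d=np.load('cal_'+n+'.npz'); q=(d['R']@W.T+d['t'].reshape(3,1)); q=d['K']@q; return (q[:2]/q[2]).T
def fit(name,P0,cams=("top","side"),sp=(.012,.012,.08),seed=0):
    D=dts(cams); X=M[name]
    def cost(P):
        W=pts(P,X); t=0
        for n in cams:
            q=(px(n,W)*U+(U-1)/2).astype(np.float32)
            v=cv2.remap(D[n],q[:,:1].copy(),q[:,1:].copy(),cv2.INTER_LINEAR,borderValue=24); t+=v.mean()
        return t/len(cams)
    rng=np.random.default_rng(seed)
    L=[np.array(P0)]+[np.array(P0)+rng.normal(0,1,3)*sp for _ in range(25)]
    R=[minimize(cost,p,method='Nelder-Mead',options=dict(initial_simplex=[p,p+[.004,0,0],p+[0,.004,0],p+[0,0,.03]])) for p in L]
    b=min(R,key=lambda r:r.fun); return b.x,b.fun
E
cat > run1.py <<'E'
from fit import *
u=lambda X,Y,x0=175:(x0+X/4.2,160+Y/4.2)
T=lambda X,Y,z,x0=175:ray("top",*u(X,Y,x0),z)
g={}
def two(a,b): # centre, y axis from a to b
    d=b-a; return [*(a+b)/2,np.arctan2(d[1],d[0])-np.pi/2]
lp=T(285,102,.125);rp=T(122,208,.125); g['dock']=two(lp,rp)
g['caddy']=two(T(680,92,.066),T(484,83,.066))
g['rack']=two(T(690,270,.006,275),T(460,135,.006,275))
for k,a,b in(('wide',(355,368),(150,415)),('narrow',(716,320),(512,353))):
    p,q=T(*a,.022),T(*b,.011); d=q-p; th=np.arctan2(d[1],d[0]); g[k]=[*(p+.0475*d/np.linalg.norm(d)),th]
res={}
for k in g:
    out=[]
    for cams in(("top","side"),("top",)):
        P,f=fit(k,g[k],cams); out.append((P.round(4),round(f,2)))
    print(k,np.round(g[k],3),out); res[k]=out[0][0]
import pickle; pickle.dump(res,open('poses.pkl','wb'))
def overlay(f,n,box,s):
    x0,y0,x1,y1=box; im=cv2.resize(np.load('cal_'+n+'.npz')['im'][y0:y1,x0:x1],None,fx=s,fy=s,interpolation=cv2.INTER_CUBIC)
    for k in res:
        for a in px(n,pts(res[k],M[k])): 
            p=((a-[x0,y0])*s).astype(int)
            if 0<=p[0]<im.shape[1] and 0<=p[1]<im.shape[0]: im[p[1],p[0]]=(0,0,255)
    cv2.imwrite('pics/'+f,im)
overlay('o1.png','top',(185,160,455,280),2.95,)
overlay('o2.png','side',(195,165,410,360),3)
E
python3 run1.py; python3 -c "
from h import *
print(bot.tip_reach)"
```

```text
dock [0.577 0.258 0.561] [(array([0.5825, 0.2662, 0.5512]), np.float64(3.67)), (array([0.5785, 0.2643, 0.5453]), np.float64(2.32))]
caddy [ 0.627 -0.016 -0.068] [(array([ 0.6303, -0.0151, -0.0642]), np.float64(1.85)), (array([ 0.6293, -0.0153, -0.0632]), np.float64(1.41))]
rack [ 0.536 -0.34  -0.557] [(array([ 0.5386, -0.3423, -0.5409]), np.float64(1.74)), (array([ 0.5385, -0.3436, -0.545 ]), np.float64(1.07))]
wide [0.407 0.213 1.775] [(array([0.4102, 0.2173, 1.7978]), np.float64(2.26)), (array([0.4074, 0.2168, 1.7879]), np.float64(1.96))]
narrow [ 0.441 -0.069  1.711] [(array([ 0.4454, -0.0675,  1.7013]), np.float64(3.63)), (array([ 0.4426, -0.0678,  1.6808]), np.float64(5.13))]
0.022
```

View pics/o1.png

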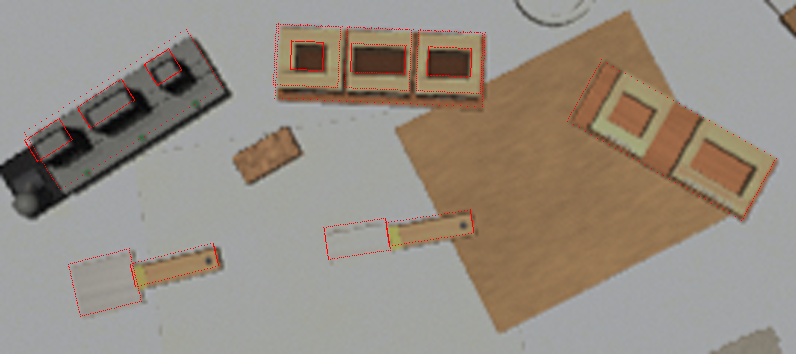

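View pics/o2.png

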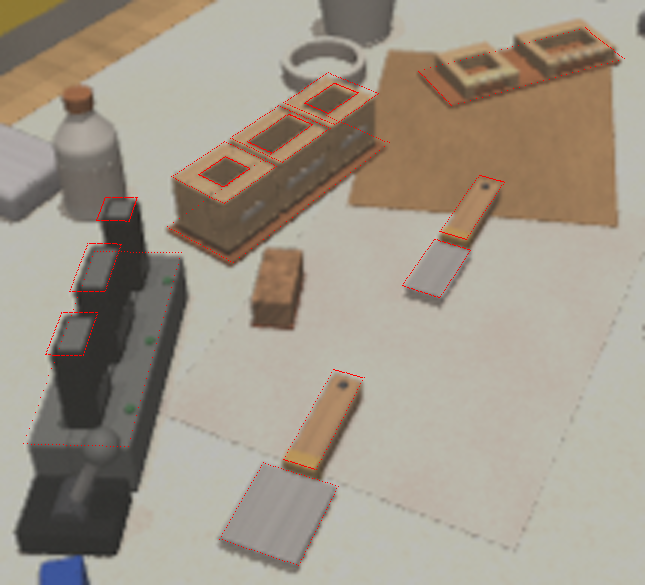

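Caddy, rack and narrow scraper fit. The dock is off, and the wide scraper is slightly off. I'll look closer at the dock in both views.

```bash
python3 - <<'E'
from h import *
a=np.load('cal_top.npz')['im'][168:238,180:268]; b=np.load('cal_side.npz')['im'][225:355,195:265]
f=lambda i,s:cv2.resize(np.clip(255*(i/255.)**.55,0,255).astype(np.uint8),None,fx=s,fy=s,interpolation=cv2.INTER_CUBIC)
A=f(a,5.5);B=f(b,4.4)
C=np.zeros((572,A.shape[1]+B.shape[1],3),np.uint8);C[:A.shape[0],:A.shape[1]]=A;C[:B.shape[0],A.shape[1]:]=B
print(A.shape,B.shape);cv2.imwrite('pics/d1.png',C)
E
```

```text
(385, 484, 3) (572, 308, 3)
```

View pics/d1.png

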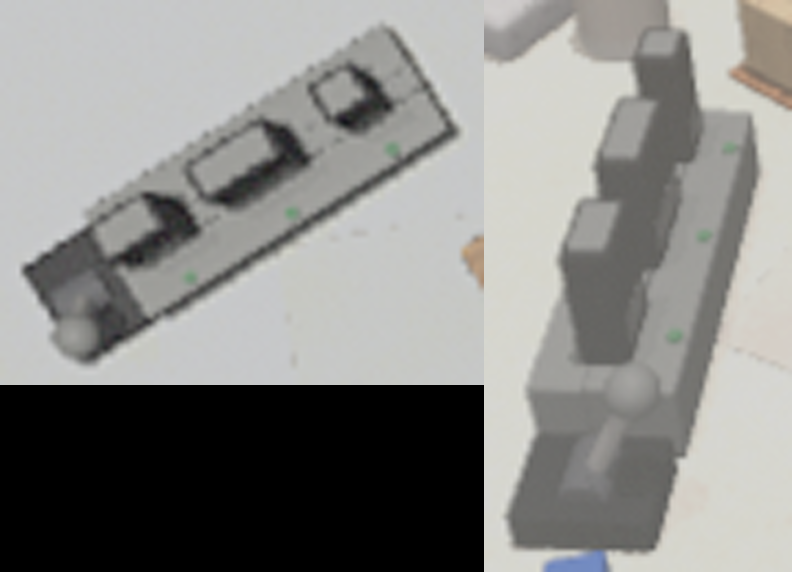

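```bash
cat > run2.py <<'E'
from fit import *
from scipy.optimize import least_squares
import pickle
obs=[('top',385,26,37.5,-105,50),('top',453,128,-37.5,-105,50),('top',163,312,-37.5,105,50),('top',90,213,37.5,105,50),
('side',530,388,37.5,105,50),('side',752,115,-37.5,-105,50),('side',632,390,-33.6,135,83.4),('top',75,335,-33.6,135,83.4)]
def uv(n,X,Y): return np.array([180+X/5.5,168+Y/5.5] if n=='top' else [195+(X-484)/4.4,225+Y/4.4])-.4
def r(P,which=('top','side')):
    return np.concatenate([(px(n,pts(P,[[a/1e3,b/1e3,c/1e3]]))[0]-uv(n,X,Y)) for n,X,Y,a,b,c in obs if n in which])
for w in(('top','side'),('top',)):
    s=least_squares(r,[.58,.265,.55],args=(w,)); print(s.x.round(4),s.fun.round(1))
P=least_squares(r,[.58,.265,.55]).x
R=pickle.load(open('poses.pkl','rb'));R['dock']=P
# pack tops seen
for y in(.07,0,-.07): 
    W=pts(P,[[0,y,.125]]); print(y,W.round(4),((px('top',W)-[180,168])*5.5).round(),((px('side',W)-[195,225])*4.4+[484,0]).round())
print('knob',pts(P,[[-.0336,.135,.0834],[.0336,.135,.0834]]).round(4))
pickle.dump(R,open('poses.pkl','wb'))
E
python3 run2.py
```

```text
[0.5806 0.263  0.5338] [ 0.  -1.4 -0.4 -0.5 -3.3  0.2 -1.8 -1.5 -1.1 -0.7  1.9 -1.7  2.8  0.8
  0.7 -0.1]
[0.5786 0.26   0.538 ] [ 0.8 -0.9  0.5 -0.  -2.3  1.  -0.9 -0.7  1.8  0.7]
0.07 [[0.545  0.3232 0.125 ]] [[123. 219.]] [[595. 223.]]
0 [[0.5806 0.263  0.125 ]] [[231. 152.]] [[632. 126.]]
-0.07 [[0.6163 0.2027 0.125 ]] [[338.  86.]] [[665.  41.]]
knob [[0.483  0.3621 0.0834]
 [0.5409 0.3963 0.0834]]
```

```bash
cat > plan.py <<'E'
import sys,numpy as np,math
from workcell import bot
def state():
    o=bot.get_obs(); x,y,z,w=o['tool_rot']
    return o,math.atan2(2*(x*y+z*w),1-2*(y*y+z*z))
def plan(*wps):
    "wps: (x,y,z,yaw_deg or None)"
    o,psi=state(); p=np.array(o['eef_pos'])
    print('t',round(o['clock'],1),'p',p.round(4),'yaw',round(math.degrees(psi),1),'q1,q6',o['joint_pos'][[0,5]].round(2),'F',o['ft_force'].round(1),'w',round(o['grip_width'],4))
    psi=math.degrees(psi)
    for x,y,z,a in wps:
        if a is not None and abs(a-psi)>.3:
            d=a-psi; n=5*math.ceil(abs(d)/7.1/5-1e-6); print(f'  turn {n//5} calls roll {-d/60/n:.4f}'); psi=a
        d=np.array([x,y,z])-p; c,s=math.cos(math.radians(psi)),math.sin(math.radians(psi))
        t=np.array([c*d[0]+s*d[1],s*d[0]-c*d[1],-d[2]])/.02; n=5*max(1,math.ceil(np.abs(t).max()/5-.02)); print(f'  shift {n//5} calls',(t/n).round(3)); p=np.array([x,y,z])
def dk(x,y,z): # dock frame -> world (mm)
    c,s=math.cos(.536),math.sin(.536); return (.5795+(c*x-s*y)/1e3,.2615+(s*x+c*y)/1e3,z/1e3)
DY=math.degrees(.536)+90
E
python3 -c "
from plan import *
plan((.209,-.454,.23,DY),(*dk(-81,135,230)[:2],.23,None),(*dk(-81,135,90),None),(*dk(5,135,90),None))"
```

```text
t 0.1 p [ 0.2085 -0.4538  0.2289] yaw 24.7 q1,q6 [-1.14  1.57] F [ 0.4  0.1 -0.6] w 0.0856
  turn 3 calls roll -0.1067
  shift 1 calls [-0.004  0.003 -0.011]
  shift 7 calls [ 0.801  0.861 -0.   ]
  shift 2 calls [0.  0.  0.7]
  shift 1 calls [-0.    0.86 -0.  ]
```

Request:
apply_moves([
  [0, 0, 0, -0.1],
  [0, 0, 0, -0.1],
  [0, 0, 0, -0.1],
  [0, 0, 0, -0.1],
  [0, 0, 0, -0.1],
], claw=1)

```text
clock: 0.52
eef_pos: [0.2086, -0.454, 0.2292]
tool_rot: [0.887, 0.462, 0.0, -0.001]
ft_force: [-0.7, -0.3, 0.5]
grip_width: 0.0256
grasp_force: 0.0
```

Request:
apply_moves([
  [0, 0, 0, -0.113],
  [0, 0, 0, -0.113],
  [0, 0, 0, -0.113],
  [0, 0, 0, -0.113],
  [0, 0, 0, -0.113],
])

```text
clock: 0.93
eef_pos: [0.2086, -0.4539, 0.2291]
tool_rot: [0.714, 0.7, 0.0, -0.001]
ft_force: [0.1, 0.6, -0.1]
grip_width: -0.0
grasp_force: 0.0
```

Request:
apply_moves([
  [0, 0, 0, -0.113],
  [0, 0, 0, -0.113],
  [0, 0, 0, -0.113],
  [0, 0, 0, -0.113],
  [0, 0, 0, -0.113],
])

```text
clock: 1.35
eef_pos: [0.2086, -0.454, 0.2292]
tool_rot: [0.479, 0.878, 0.0, -0.001]
ft_force: [-0.5, 0.6, 0.7]
grip_width: -0.0005
grasp_force: 0.0
```

Request:
apply_moves([
  [0.8, 0.86, 0, 0],
  [0.8, 0.86, 0, 0],
  [0.8, 0.86, 0, 0],
  [0.8, 0.86, 0, 0],
  [0.8, 0.86, 0, 0],
])

```text
clock: 1.77
eef_pos: [0.2382, -0.3393, 0.2292]
tool_rot: [0.481, 0.877, 0.0, -0.0]
ft_force: [0.9, -0.4, 0.4]
grip_width: -0.0
grasp_force: 0.0
```

Request:
apply_moves([
  [0.8, 0.86, 0, 0],
  [0.8, 0.86, 0, 0],
  [0.8, 0.86, 0, 0],
  [0.8, 0.86, 0, 0],
  [0.8, 0.86, 0, 0],
])

```text
clock: 2.18
eef_pos: [0.2677, -0.2257, 0.2294]
tool_rot: [0.481, 0.877, 0.0, -0.0]
ft_force: [0.7, 0.4, 0.8]
grip_width: 0.0001
grasp_force: 0.0
```

Request:
apply_moves([
  [0.8, 0.86, 0, 0],
  [0.8, 0.86, 0, 0],
  [0.8, 0.86, 0, 0],
  [0.8, 0.86, 0, 0],
  [0.8, 0.86, 0, 0],
])

```text
clock: 2.6
eef_pos: [0.2973, -0.1121, 0.2295]
tool_rot: [0.481, 0.877, -0.0, -0.0]
ft_force: [0.5, -0.7, -0.3]
grip_width: -0.0002
grasp_force: 0.0
```

Request:
apply_moves([
  [0.8, 0.86, 0, 0],
  [0.8, 0.86, 0, 0],
  [0.8, 0.86, 0, 0],
  [0.8, 0.86, 0, 0],
  [0.8, 0.86, 0, 0],
])

```text
clock: 3.02
eef_pos: [0.3269, 0.0015, 0.2295]
tool_rot: [0.481, 0.877, -0.0, -0.0]
ft_force: [-0.2, 0.1, 0.0]
grip_width: -0.0001
grasp_force: 0.0
```

Request:
apply_moves([
  [0.8, 0.86, 0, 0],
  [0.8, 0.86, 0, 0],
  [0.8, 0.86, 0, 0],
  [0.8, 0.86, 0, 0],
  [0.8, 0.86, 0, 0],
])

```text
clock: 3.43
eef_pos: [0.3565, 0.1152, 0.2294]
tool_rot: [0.481, 0.877, -0.0, -0.0]
ft_force: [0.4, 0.1, 0.3]
grip_width: 0.0001
grasp_force: 0.0
```

Request:
apply_moves([
  [0.8, 0.86, 0, 0],
  [0.8, 0.86, 0, 0],
  [0.8, 0.86, 0, 0],
  [0.8, 0.86, 0, 0],
  [0.8, 0.86, 0, 0],
])

```text
clock: 3.85
eef_pos: [0.3861, 0.2288, 0.2293]
tool_rot: [0.481, 0.877, -0.0, -0.0]
ft_force: [0.7, -0.8, -0.3]
grip_width: -0.0004
grasp_force: 0.0
```

```bash
python3 -c "
from plan import *
plan((*dk(-81,135,230)[:2],.23,DY),(*dk(-81,135,90),None),(*dk(6,135,90),None))"
```

```text
t 3.9 p [0.3861 0.2288 0.2293] yaw 122.5 q1,q6 [0.53 1.54] F [ 0.7 -0.8 -0.3] w -0.0004
  turn 1 calls roll 0.0060
  shift 2 calls [ 0.322  0.51  -0.004]
  shift 2 calls [0.  0.  0.7]
  shift 1 calls [ 0.    0.87 -0.  ]
```

Request:
apply_moves([
  [0.32, 0.51, 0, 0.006],
  [0.32, 0.51, 0, 0.006],
  [0.32, 0.51, 0, 0.006],
  [0.32, 0.51, 0, 0.006],
  [0.32, 0.51, 0, 0.006],
])

```text
clock: 4.27
eef_pos: [0.4131, 0.2816, 0.2295]
tool_rot: [0.495, 0.869, -0.001, -0.0]
ft_force: [0.2, -0.2, 0.2]
grip_width: -0.0002
grasp_force: 0.0
```

Request:
apply_moves([
  [0.32, 0.51, 0, 0],
  [0.32, 0.51, 0, 0],
  [0.32, 0.51, 0, 0],
  [0.32, 0.51, 0, 0],
  [0.32, 0.51, 0, 0],
])

```text
clock: 4.68
eef_pos: [0.4408, 0.3349, 0.2294]
tool_rot: [0.495, 0.869, -0.001, -0.0]
ft_force: [-0.4, -0.2, -0.3]
grip_width: -0.0001
grasp_force: 0.0
```

Request:
apply_moves([
  [0, 0, 0.7, 0],
  [0, 0, 0.7, 0],
  [0, 0, 0.7, 0],
  [0, 0, 0.7, 0],
  [0, 0, 0.7, 0],
])

```text
clock: 5.1
eef_pos: [0.4405, 0.3344, 0.1588]
tool_rot: [0.495, 0.869, -0.0, -0.0]
ft_force: [0.7, 0.5, -0.2]
grip_width: 0.0004
grasp_force: 0.0
```

Request:
apply_moves([
  [0, 0, 0.7, 0],
  [0, 0, 0.7, 0],
  [0, 0, 0.7, 0],
  [0, 0, 0.7, 0],
  [0, 0, 0.7, 0],
])

```text
clock: 5.52
eef_pos: [0.4405, 0.3344, 0.0889]
tool_rot: [0.495, 0.869, -0.0, 0.0]
ft_force: [-0.0, 0.7, -0.5]
grip_width: 0.0002
grasp_force: 0.0
```

Request:
apply_moves([
  [0, 0.4, 0, 0],
  [0, 0.4, 0, 0],
  [0, 0.4, 0, 0],
  [0, 0.4, 0, 0],
  [0, 0.4, 0, 0],
])

```text
clock: 5.93
eef_pos: [0.4756, 0.3561, 0.0913]
tool_rot: [0.495, 0.869, 0.0, -0.0]
ft_force: [-10.9, -7.0, 21.3]
grip_width: -0.0
grasp_force: 11.0
```

Request:
apply_moves([
  [0, 0.43, 0, 0],
  [0, 0.43, 0, 0],
  [0, 0.43, 0, 0],
  [0, 0.43, 0, 0],
  [0, 0.43, 0, 0],
])

```text
clock: 6.35
eef_pos: [0.5181, 0.3822, 0.0987]
tool_rot: [0.495, 0.869, 0.009, 0.004]
ft_force: [1.1, 1.1, 16.1]
grip_width: 0.0
grasp_force: 7.1
```

```bash
python3 -c "
from plan import *
plan((*dk(6,135,90),DY))
from h import *
snap('side'); crop('side',160,220,360,370,4,'s1.png')"
```

```text
t 6.3 p [0.5181 0.3822 0.0987] yaw 120.7 q1,q6 [0.64 1.67] F [ 1.1  1.1 16.1] w 0.0
  shift 1 calls [-0.001 -0.029  0.087]
```

View pics/s1.png

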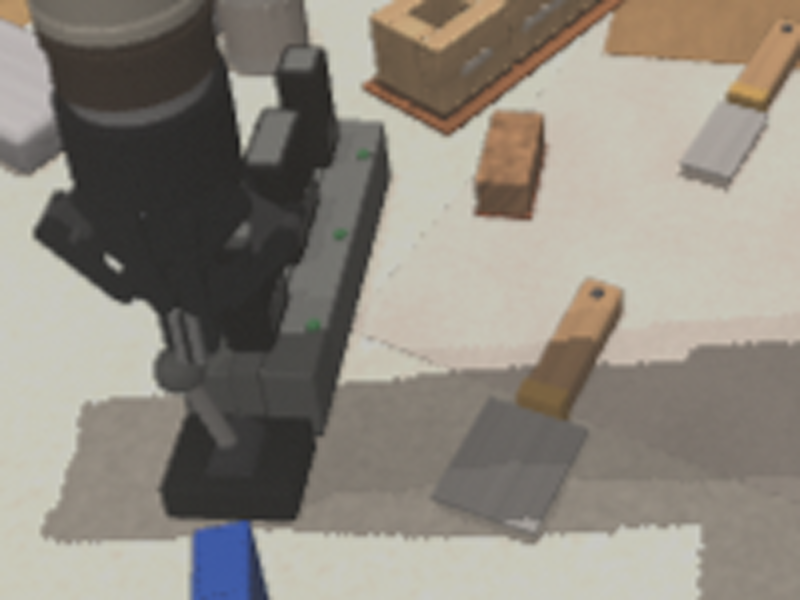

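Lever has swung away from the robot. There's a 16 N vertical contact, so I'll back straight up and check the lever angle from the knob at about (204,312) in the side view.

Request:
apply_moves([
  [0, 0, -0.5, 0],
  [0, 0, -1, 0],
  [0, 0, -1, 0],
  [0, 0, -1, 0],
  [0, 0, -1, 0],
])

```text
clock: 6.82
eef_pos: [0.5121, 0.3778, 0.1811]
tool_rot: [0.495, 0.869, 0.0, 0.0]
ft_force: [0.6, 0.4, 0.0]
grip_width: 0.0002
grasp_force: 0.0
```

Request:
apply_moves([
  [0, 0, -0.6, 0],
  [0, -1, 0, 0],
  [0, -1, 0, 0],
  [0, -1, 0, 0],
  [0, -1, 0, 0],
], claw=0)

```text
clock: 7.23
eef_pos: [0.4427, 0.3367, 0.1923]
tool_rot: [0.495, 0.869, 0.0, 0.0]
ft_force: [-0.0, 0.1, 0.7]
grip_width: 0.0602
grasp_force: 0.0
```

```bash
python3 - <<'E'
from plan import *
from h import *
plan()
snap('side');snap('top')
for q in(.7,.8,.9,1.0):
    X=dk(70*np.sin(q-.5),135,22+70*np.cos(q-.5)); print(q,proj('side',X).round(1),proj('top',X).round(1))
a=np.load('cal_top.npz')['im'][168:238,180:268]; b=np.load('cal_side.npz')['im'][225:355,195:265]
f=lambda i,s:cv2.resize(np.clip(255*(i/255.)**.55,0,255).astype(np.uint8),None,fx=s,fy=s,interpolation=cv2.INTER_CUBIC)
A=f(a,5.5);B=f(b,4.4)
C=np.zeros((572,A.shape[1]+B.shape[1],3),np.uint8);C[:A.shape[0],:A.shape[1]]=A;C[:B.shape[0],A.shape[1]:]=B
cv2.imwrite('pics/d2.png',C)
E
```

```text
t 7.2 p [0.4427 0.3367 0.1923] yaw 120.7 q1,q6 [0.65 1.69] F [-0.   0.1  0.7] w 0.0602
0.7 [208.4 310.4] [186.  215.9]
0.8 [205.3 310.9] [185.1 214.1]
0.9 [202.3 311.6] [184.3 212.4]
1.0 [199.5 312.5] [183.7 210.7]
```

View pics/d2.png

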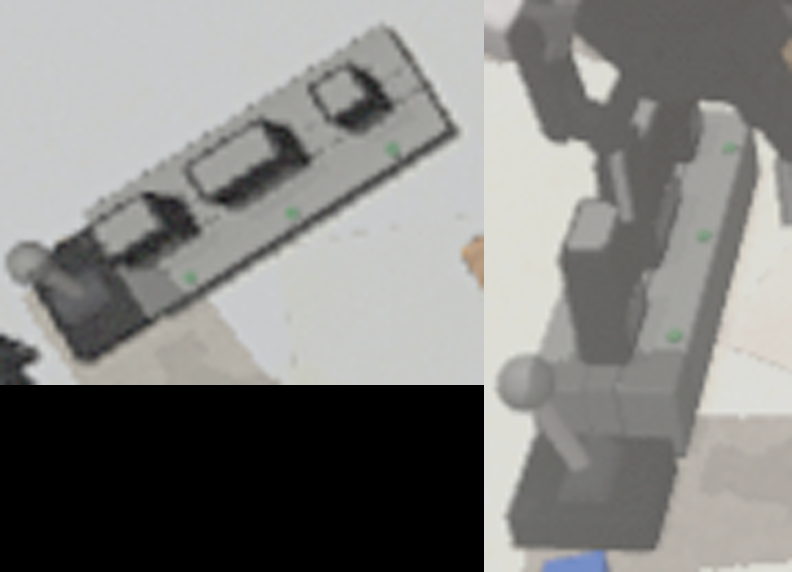

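```bash
python3 - <<'E'
from plan import *
from h import *
for z in(.06,.07,.077,.085,.095): print(z,(proj('side',(.5181,.3822,z))-[160,220])*4)
plan((*dk(-45,138,192),DY),(*dk(-45,138,75),DY),(*dk(15,138,75),DY))
E
```

```text
0.06 [213.32061049 402.5821113 ]
0.07 [210.13216779 389.6055832 ]
0.077 [207.87366969 380.41380311]
0.085 [205.265245   369.79786942]
0.095 [201.96306201 356.3584338 ]
t 7.3 p [0.4409 0.3356 0.1924] yaw 120.7 q1,q6 [0.65 1.69] F [-0.7  0.2 -0.3] w 0.0744
  shift 1 calls [0.035 0.364 0.004]
  shift 2 calls [0.    0.    0.585]
  shift 1 calls [ 0.   0.6 -0. ]
```

```bash
python3 - <<'E'
from plan import *
from h import *
from scipy.optimize import least_squares
def tri(a,b):
    s=least_squares(lambda X:np.r_[proj('top',X)-a,proj('side',X)-b],[.5,.38,.08]); X=s.x; d=X[:2]-[.5795,.2615]; c,q=np.cos(.536),np.sin(.536)
    print(X.round(4),'dock',(c*d[0]+q*d[1]).round(4),(-q*d[0]+c*d[1]).round(4),s.fun.round(2))
tri((180+75/5.5-.4,168+335/5.5-.4),(195+(632-484)/4.4-.4,225+390/4.4-.4))
tri((180+30/5.5-.4,168+263/5.5-.4),(195+(526-484)/4.4-.4,225+382/4.4-.4))
E
```

```text
[0.4852 0.3653 0.0872] dock -0.0281 0.1374 [-0.66 -0.77  0.64  0.07]
[0.5268 0.3903 0.0901] dock 0.0205 0.1377 [-0.75 -0.82  0.7   0.1 ]
```

Lever is only at about 0.75. I'll push it again, lower and further.

Request:
apply_moves([
  [0.04, 0.36, 0, 0],
  [0.04, 0.36, 0, 0],
  [0.04, 0.36, 0, 0],
  [0.04, 0.36, 0, 0],
  [0.04, 0.36, 0, 0],
], claw=1)

```text
clock: 7.75
eef_pos: [0.4732, 0.3595, 0.1913]
tool_rot: [0.495, 0.869, -0.0, -0.0]
ft_force: [0.1, -0.2, -0.0]
grip_width: 0.0167
grasp_force: 0.0
```

Request:
apply_moves([
  [0, 0, 0.58, 0],
  [0, 0, 0.58, 0],
  [0, 0, 0.58, 0],
  [0, 0, 0.58, 0],
  [0, 0, 0.58, 0],
])

```text
clock: 8.17
eef_pos: [0.4726, 0.3591, 0.1326]
tool_rot: [0.495, 0.869, -0.0, -0.0]
ft_force: [0.3, 0.4, 0.7]
grip_width: 0.0002
grasp_force: 0.0
```

Request:
apply_moves([
  [0, 0, 0.58, 0],
  [0, 0, 0.58, 0],
  [0, 0, 0.58, 0],
  [0, 0, 0.58, 0],
  [0, 0, 0.58, 0],
])

```text
clock: 8.58
eef_pos: [0.4726, 0.3591, 0.0746]
tool_rot: [0.495, 0.869, -0.0, -0.0]
ft_force: [-0.3, -0.9, 0.5]
grip_width: -0.0002
grasp_force: 0.0
```

Request:
apply_moves([
  [0, 0.3, 0, 0],
  [0, 0.3, 0, 0],
  [0, 0.3, 0, 0],
  [0, 0.3, 0, 0],
  [0, 0.3, 0, 0],
])

```text
clock: 9.0
eef_pos: [0.4991, 0.3749, 0.0766]
tool_rot: [0.495, 0.869, 0.001, 0.0]
ft_force: [0.6, 0.6, -0.3]
grip_width: 0.0
grasp_force: 0.0
```

Request:
apply_moves([
  [0, 0.2, 0, 0],
  [0, 0.2, 0, 0],
  [0, 0.2, 0, 0],
  [0, 0, 0, 0],
  [0, 0, 0, 0],
])

```text
clock: 9.42
eef_pos: [0.5081, 0.3801, 0.0756]
tool_rot: [0.495, 0.869, -0.0, 0.0]
ft_force: [-0.8, -0.6, 0.2]
grip_width: 0.0001
grasp_force: 0.0
```

Request:
apply_moves([
  [0, 0.1, 0, 0],
  [0, 0.1, 0, 0],
  [0, 0.1, 0, 0],
  [0, 0, 0, 0],
  [0, 0, 0, 0],
])

```text
clock: 9.83
eef_pos: [0.5132, 0.3832, 0.0757]
tool_rot: [0.495, 0.869, 0.0, 0.0]
ft_force: [-0.5, 0.3, -0.4]
grip_width: -0.0001
grasp_force: 0.1
```

Request:
apply_moves([
  [0, 0.1, 0, 0],
  [0, 0.1, 0, 0],
  [0, 0, 0, 0],
  [0, 0, 0, 0],
  [0, 0, 0, 0],
])

```text
clock: 10.25
eef_pos: [0.5169, 0.3854, 0.0759]
tool_rot: [0.495, 0.869, 0.0, 0.0]
ft_force: [0.3, -0.9, 0.8]
grip_width: -0.0002
grasp_force: 0.0
```

```bash
python3 - <<'E'
from plan import *
from h import *
plan()
snap('side');snap('top')
a=np.load('cal_top.npz')['im'][168:238,160:248]; b=np.load('cal_side.npz')['im'][225:355,195:265]
f=lambda i,s:cv2.resize(np.clip(255*(i/255.)**.55,0,255).astype(np.uint8),None,fx=s,fy=s,interpolation=cv2.INTER_CUBIC)
A=f(a,5.5);B=f(b,4.4)
C=np.zeros((572,A.shape[1]+B.shape[1],3),np.uint8);C[:A.shape[0],:A.shape[1]]=A;C[:B.shape[0],A.shape[1]:]=B
cv2.imwrite('pics/d3.png',C)
E
```

```text
t 10.2 p [0.5169 0.3854 0.0759] yaw 120.7 q1,q6 [0.64 1.68] F [ 0.3 -0.9  0.8] w -0.0002
```

View pics/d3.png

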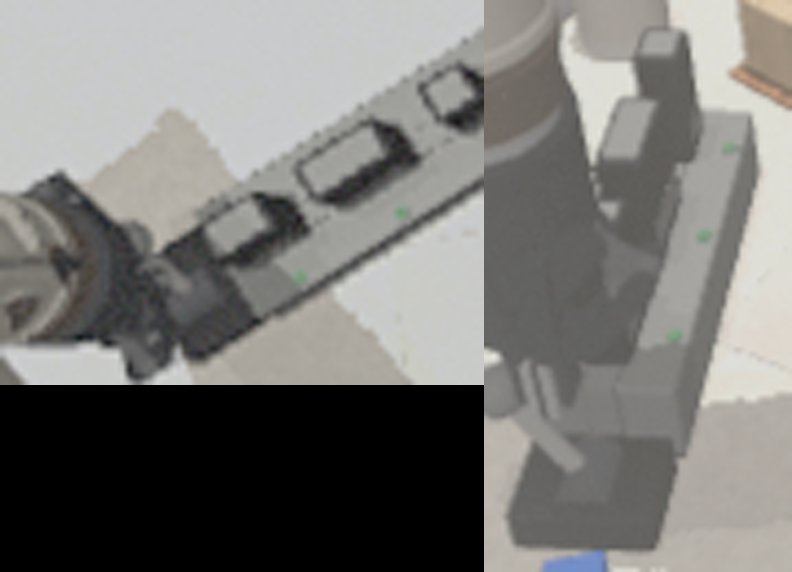

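Knob in the side view moved from (526,382) to (500,388), about +0.2 rad. I'll push a few mm more to the stop.

Request:
apply_moves([
  [0, 0.1, 0, 0],
  [0, 0.1, 0, 0],
  [0, 0, 0, 0],
  [0, 0, 0, 0],
  [0, 0, 0, 0],
])

```text
clock: 10.77
eef_pos: [0.5174, 0.3857, 0.0756]
tool_rot: [0.495, 0.869, -0.003, -0.001]
ft_force: [-6.9, -4.4, 5.2]
grip_width: 0.0
grasp_force: 4.8
```

Request:
apply_moves([
  [0, 0.1, 0, 0],
  [0, 0.1, 0, 0],
  [0, 0, 0, 0],
  [0, 0, 0, 0],
  [0, 0, 0, 0],
])

```text
clock: 11.18
eef_pos: [0.5177, 0.3859, 0.0755]
tool_rot: [0.495, 0.869, -0.006, -0.003]
ft_force: [-14.4, -8.8, 10.1]
grip_width: 0.0001
grasp_force: 9.9
```

Firm stop reached (17 N at the lever's end), so the lever is off. Next I'll retreat and go to the small pack at dock y = -70.

Request:
apply_moves([
  [0, -0.5, 0, 0],
  [0, -1, 0, 0],
  [0, 0, -1, 0],
  [0, 0, -1, 0],
  [0, 0, -1, 0],
])

```text
clock: 11.6
eef_pos: [0.4971, 0.3736, 0.1361]
tool_rot: [0.495, 0.869, -0.0, -0.0]
ft_force: [0.6, 1.6, -0.2]
grip_width: -0.0002
grasp_force: 0.0
```

Request:
apply_moves([
  [0, 0, -1, 0],
  [0, 0, -1, 0],
  [0, 0, -1, 0],
  [0, 0, -0.5, 0],
  [0, 0, 0, 0],
], claw=0)

```text
clock: 12.02
eef_pos: [0.4992, 0.3751, 0.209]
tool_rot: [0.495, 0.869, 0.003, 0.001]
ft_force: [-0.1, -0.4, 0.1]
grip_width: 0.0606
grasp_force: 0.0
```

```bash
python3 - <<'E'
from plan import *
plan((*dk(0,-70,200),DY),(*dk(0,-70,112),DY))
E
```

```text
t 12.0 p [0.4992 0.3751 0.209 ] yaw 120.7 q1,q6 [0.64 1.68] F [-0.1 -0.4  0.1] w 0.0606
  shift 3 calls [-0.696  0.037  0.03 ]
  shift 1 calls [0.   0.   0.88]
```

Request:
apply_moves([
  [-0.7, 0.04, 0.03, 0],
  [-0.7, 0.04, 0.03, 0],
  [-0.7, 0.04, 0.03, 0],
  [-0.7, 0.04, 0.03, 0],
  [-0.7, 0.04, 0.03, 0],
])

```text
clock: 12.43
eef_pos: [0.5375, 0.3136, 0.2015]
tool_rot: [0.495, 0.869, -0.001, -0.0]
ft_force: [0.9, 0.7, 0.2]
grip_width: 0.0853
grasp_force: 0.0
```

Request:
apply_moves([
  [-0.7, 0.04, 0.03, 0],
  [-0.7, 0.04, 0.03, 0],
  [-0.7, 0.04, 0.03, 0],
  [-0.7, 0.04, 0.03, 0],
  [-0.7, 0.04, 0.03, 0],
])

```text
clock: 12.85
eef_pos: [0.5768, 0.2563, 0.1997]
tool_rot: [0.495, 0.869, 0.0, 0.0]
ft_force: [-0.1, 0.4, -0.1]
grip_width: 0.0854
grasp_force: 0.0
```

Request:
apply_moves([
  [-0.7, 0.04, 0.03, 0],
  [-0.7, 0.04, 0.03, 0],
  [-0.7, 0.04, 0.03, 0],
  [-0.7, 0.04, 0.03, 0],
  [-0.7, 0.04, 0.03, 0],
])

```text
clock: 13.27
eef_pos: [0.6159, 0.1983, 0.1966]
tool_rot: [0.495, 0.869, 0.0, -0.0]
ft_force: [-0.7, 0.8, -0.4]
grip_width: 0.0853
grasp_force: 0.0
```

```bash
python3 - <<'E'
from plan import *
plan((*dk(0,-70,112),DY))
E
```

```text
t 13.3 p [0.6159 0.1983 0.1966] yaw 120.7 q1,q6 [0.31 1.35] F [-0.7  0.8 -0.4] w 0.0853
  shift 1 calls [0.029 0.01  0.846]
```

Request:
apply_moves([
  [0.03, 0.01, 0.85, 0],
  [0.03, 0.01, 0.85, 0],
  [0.03, 0.01, 0.85, 0],
  [0.03, 0.01, 0.85, 0],
  [0.03, 0.01, 0.85, 0],
])

```text
clock: 13.68
eef_pos: [0.6149, 0.2019, 0.1109]
tool_rot: [0.495, 0.869, 0.0, 0.0]
ft_force: [-0.2, -0.2, 0.2]
grip_width: 0.0854
grasp_force: 0.0
```

Request:
apply_moves([
  [0, 0, 0, 0],
  [0, 0, 0, 0],
  [0, 0, 0, 0],
  [0, 0, 0, 0],
  [0, 0, 0, 0],
], claw=1)

```text
clock: 14.1
eef_pos: [0.6162, 0.2032, 0.1137]
tool_rot: [0.495, 0.869, 0.002, 0.001]
ft_force: [5.6, 2.9, 6.3]
grip_width: 0.0257
grasp_force: 10.1
```

Request:
apply_moves([
  [0, 0, 0, 0],
  [0, 0, 0, 0],
  [0, 0, 0, 0],
  [0, 0, 0, 0],
  [0, 0, 0, 0],
])

```text
clock: 14.52
eef_pos: [0.6162, 0.2032, 0.114]
tool_rot: [0.495, 0.869, 0.002, 0.002]
ft_force: [2.7, 1.1, 5.3]
grip_width: 0.0241
grasp_force: 62.2
```

Request:
apply_moves([
  [0, 0, -0.2, 0],
  [0, 0, -0.2, 0],
  [0, 0, -0.2, 0],
  [0, 0, -0.2, 0],
  [0, 0, -0.2, 0],
])

```text
clock: 14.93
eef_pos: [0.6145, 0.2031, 0.1294]
tool_rot: [0.495, 0.869, -0.0, -0.001]
ft_force: [2.6, 0.8, -2.8]
grip_width: 0.024
grasp_force: 63.2
```

Request:
apply_moves([
  [0, 0, -0.5, 0],
  [0, 0, -0.5, 0],
  [0, 0, -0.5, 0],
  [0, 0, -0.5, 0],
  [0, 0, -0.5, 0],
])

```text
clock: 15.35
eef_pos: [0.6141, 0.2023, 0.1835]
tool_rot: [0.495, 0.869, 0.0, 0.0]
ft_force: [0.3, 0.8, -0.9]
grip_width: 0.0238
grasp_force: 63.4
```

Request:
apply_moves([
  [0, 0, -0.8, 0],
  [0, 0, -0.8, 0],
  [0, 0, -0.8, 0],
  [0, 0, -0.8, 0],
  [0, 0, 0, 0],
])

```text
clock: 15.77
eef_pos: [0.6158, 0.2029, 0.2509]
tool_rot: [0.495, 0.869, 0.003, 0.003]
ft_force: [1.8, 0.1, 0.8]
grip_width: 0.024
grasp_force: 63.5
```

```bash
cat >> plan.py <<'E'
CA=(.6300,-.0151,-.064)
def cd(x,y,z):
    c,s=math.cos(CA[2]),math.sin(CA[2]); return (CA[0]+(c*x-s*y)/1e3,CA[1]+(s*x+c*y)/1e3,z/1e3)
CY=math.degrees(CA[2])+90
E
python3 - <<'E'
from plan import *
plan((*cd(0,77.5,225),CY),(*cd(0,77.5,150),CY))
E
```

```text
t 15.8 p [0.6158 0.2029 0.2509] yaw 120.7 q1,q6 [0.32 1.35] F [1.8 0.1 0.8] w 0.024
  turn 1 calls roll 0.1145
  shift 2 calls [-0.696  0.14   0.13 ]
  shift 1 calls [0.   0.   0.75]
```

Request:
apply_moves([
  [0, 0, 0, 0.1145],
  [0, 0, 0, 0.1145],
  [0, 0, 0, 0.1145],
  [0, 0, 0, 0.1145],
  [0, 0, 0, 0.1145],
])

```text
clock: 16.18
eef_pos: [0.6139, 0.2023, 0.2452]
tool_rot: [0.731, 0.682, -0.001, -0.0]
ft_force: [0.2, -0.1, -1.3]
grip_width: 0.024
grasp_force: 63.5
```

Request:
apply_moves([
  [-0.7, 0.14, 0, 0],
  [-0.7, 0.14, 0, 0],
  [-0.7, 0.14, 0, 0],
  [-0.7, 0.14, 0, 0],
  [-0.7, 0.14, 0, 0],
])

```text
clock: 16.6
eef_pos: [0.624, 0.1296, 0.2457]
tool_rot: [0.729, 0.684, -0.0, 0.0]
ft_force: [0.3, 0.1, -1.5]
grip_width: 0.0239
grasp_force: 63.4
```

Request:
apply_moves([
  [-0.7, 0.14, 0, 0],
  [-0.7, 0.14, 0, 0],
  [-0.7, 0.14, 0, 0],
  [-0.7, 0.14, 0, 0],
  [-0.7, 0.14, 0, 0],
])

```text
clock: 17.02
eef_pos: [0.6336, 0.0595, 0.2457]
tool_rot: [0.729, 0.684, 0.0, -0.0]
ft_force: [0.0, 0.3, -1.4]
grip_width: 0.024
grasp_force: 63.4
```

Request:
apply_moves([
  [0, 0, 0.6, 0],
  [0, 0, 0.6, 0],
  [0, 0, 0.6, 0],
  [0, 0, 0.6, 0],
  [0, 0, 0, 0],
])

```text
clock: 17.43
eef_pos: [0.632, 0.0601, 0.1947]
tool_rot: [0.729, 0.684, -0.002, -0.002]
ft_force: [-0.1, -0.3, -1.4]
grip_width: 0.0238
grasp_force: 63.4
```

```bash
python3 - <<'E'
from plan import *
from h import *
plan((*cd(0,77.5,150),CY),(*cd(0,77.5,98),CY))
snap('top');snap('side'); crop('side',210,170,350,270,5.5,'p1.png')
E
```

```text
t 17.4 p [0.632  0.0601 0.1947] yaw 86.3 q1,q6 [0.09 1.73] F [-0.1 -0.3 -1.4] w 0.0238
  shift 1 calls [0.023 0.028 0.447]
  shift 1 calls [0.   0.   0.52]
```

View pics/p1.png

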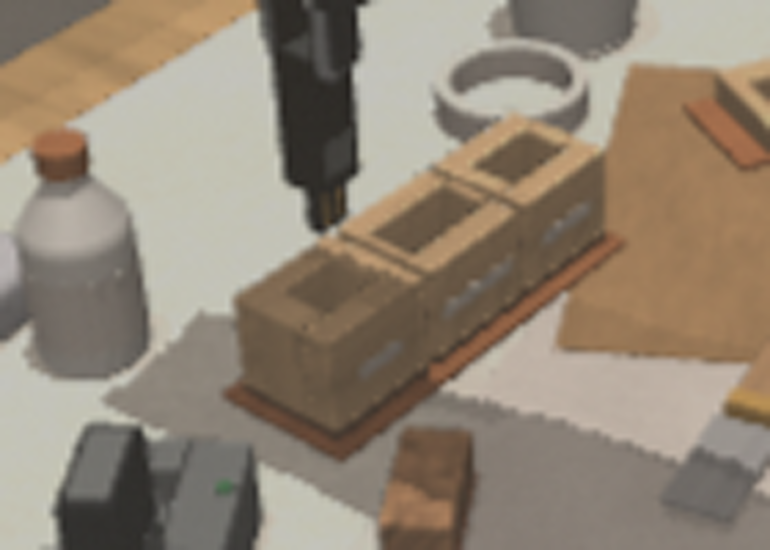

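```bash
python3 - <<'E'
from fit import *
from plan import *
o,psi=state(); p=o['eef_pos']; z0=p[2]-.089
def out(name,X):
    W=pts((p[0],p[1],psi-np.pi/2),X); print(name,((px('side',W)-[210,170])*5.5+2.5).round().tolist())
B=lambda w,h,z:[[-w/2,-h/2,z],[w/2,-h/2,z],[w/2,h/2,z],[-w/2,h/2,z]]
out('foot',B(.012,.02,z0)); out('block',B(.026,.03,z0+.025))
W=pts(CA,B(.031,.035,.066)+np.array([0,.0775,0]) if 0 else [[a,b+.0775,c] for a,b,c in B(.031,.035,.066)]); print('well',((px('side',W)-[210,170])*5.5+2.5).round().tolist())
E
```

```text
foot [[353.0, 215.0], [335.0, 206.0], [307.0, 225.0], [325.0, 233.0]]
block [[367.0, 172.0], [328.0, 155.0], [284.0, 182.0], [323.0, 200.0]]
well [[379.0, 284.0], [334.0, 262.0], [285.0, 295.0], [330.0, 318.0]]
```

Held pack and well match the model in the side view: foot corner predicted (307,225), seen (307,222), and well corners within about 2 px. I'll insert it.

Request:
apply_moves([
  [0.02, 0.03, 0.45, 0],
  [0.02, 0.03, 0.45, 0],
  [0.02, 0.03, 0.45, 0],
  [0.02, 0.03, 0.45, 0],
  [0.02, 0.03, 0.45, 0],
])

```text
clock: 17.95
eef_pos: [0.6363, 0.063, 0.1515]
tool_rot: [0.729, 0.684, -0.0, -0.0]
ft_force: [-0.0, 0.4, -0.8]
grip_width: 0.0241
grasp_force: 63.5
```

Request:
apply_moves([
  [0, 0, 0.25, 0],
  [0, 0, 0.25, 0],
  [0, 0, 0.25, 0],
  [0, 0, 0.25, 0],
  [0, 0, 0, 0],
])

```text
clock: 18.37
eef_pos: [0.636, 0.0628, 0.1315]
tool_rot: [0.729, 0.684, -0.001, -0.001]
ft_force: [-0.1, -0.2, -1.2]
grip_width: 0.0242
grasp_force: 63.5
```

```bash
python3 - <<'E'
from plan import *
plan((*cd(0,77.5,101),CY))
E
```

```text
t 18.4 p [0.636  0.0628 0.1315] yaw 86.3 q1,q6 [0.1  1.73] F [-0.1 -0.2 -1.2] w 0.0242
  shift 1 calls [-0.006 -0.01   0.305]
```

Request:
apply_moves([
  [0, -0.02, 0.15, 0],
  [0, -0.02, 0.15, 0],
  [0, -0.02, 0.15, 0],
  [0, 0, 0.15, 0],
  [0, 0, 0, 0],
])

```text
clock: 18.78
eef_pos: [0.6349, 0.0628, 0.1199]
tool_rot: [0.729, 0.684, -0.0, -0.0]
ft_force: [0.2, -0.8, -1.0]
grip_width: 0.0241
grasp_force: 63.4
```

Request:
apply_moves([
  [0, 0, 0.2, 0],
  [0, 0, 0.2, 0],
  [0, 0, 0.2, 0],
  [0, 0, 0.2, 0],
  [0, 0, 0, 0],
])

```text
clock: 19.2
eef_pos: [0.6347, 0.0628, 0.1034]
tool_rot: [0.729, 0.684, -0.001, -0.001]
ft_force: [-0.0, -1.4, -1.6]
grip_width: 0.0238
grasp_force: 63.4
```

Request:
apply_moves([
  [0, 0, 0.1, 0],
  [0, 0, 0.1, 0],
  [0, 0, 0, 0],
  [0, 0, 0, 0],
  [0, 0, 0, 0],
])

```text
clock: 19.62
eef_pos: [0.6353, 0.0628, 0.1005]
tool_rot: [0.729, 0.684, -0.0, -0.0]
ft_force: [0.7, -1.7, -2.8]
grip_width: 0.0238
grasp_force: 63.3
```

Request:
apply_moves([
  [0, 0, 0.06, 0],
  [0, 0, 0.06, 0],
  [0, 0, 0, 0],
  [0, 0, 0, 0],
  [0, 0, 0, 0],
])

```text
clock: 20.03
eef_pos: [0.6357, 0.0628, 0.0988]
tool_rot: [0.729, 0.684, 0.0, 0.0]
ft_force: [-0.4, -2.8, 2.7]
grip_width: 0.024
grasp_force: 63.8
```

Request:
apply_moves([
  [0, 0, 0, 0],
  [0, 0, 0, 0],
  [0, 0, 0, 0],
  [0, 0, 0, 0],
  [0, 0, 0, 0],
], claw=0)

```text
clock: 20.45
eef_pos: [0.6353, 0.0633, 0.0981]
tool_rot: [0.729, 0.684, 0.0, -0.0]
ft_force: [0.1, 0.0, 0.5]
grip_width: 0.0821
grasp_force: 0.0
```

Request:
apply_moves([
  [0, 0, -0.5, 0],
  [0, 0, -1, 0],
  [0, 0, -1, 0],
  [0, 0, -1, 0],
  [0, 0, -1, 0],
])

```text
clock: 20.87
eef_pos: [0.6354, 0.0631, 0.1901]
tool_rot: [0.729, 0.684, 0.0, 0.0]
ft_force: [-0.7, -0.6, -0.1]
grip_width: 0.0854
grasp_force: 0.0
```

```bash
sed -i 's/(.5795+/(.5807+/; s/,.2615+/,.2622+/' plan.py; python3 - <<'E'
from plan import *
plan((*dk(0,0,200),DY),(*dk(0,0,112),DY))
E
```

```text
t 20.9 p [0.6354 0.0631 0.1901] yaw 86.3 q1,q6 [0.1  1.73] F [-0.7 -0.6 -0.1] w 0.0854
  turn 1 calls roll -0.1146
  shift 2 calls [ 0.996  0.273 -0.05 ]
  shift 1 calls [0.   0.   0.88]
```

Request:
apply_moves([
  [0, 0, -0.1, -0.1146],
  [0, 0, -0.1, -0.1146],
  [0, 0, -0.1, -0.1146],
  [0, 0, -0.1, -0.1146],
  [0, 0, -0.1, -0.1146],
])

```text
clock: 21.28
eef_pos: [0.6355, 0.063, 0.1994]
tool_rot: [0.492, 0.871, 0.0, 0.0]
ft_force: [-1.2, -0.8, 0.4]
grip_width: 0.0853
grasp_force: 0.0
```

Request:
apply_moves([
  [1, 0.27, 0, 0],
  [1, 0.27, 0, 0],
  [1, 0.27, 0, 0],
  [1, 0.27, 0, 0],
  [1, 0.27, 0, 0],
])

```text
clock: 21.7
eef_pos: [0.6073, 0.1636, 0.1993]
tool_rot: [0.495, 0.869, 0.0, 0.0]
ft_force: [0.4, 0.7, 0.6]
grip_width: 0.0855
grasp_force: 0.0
```

Request:
apply_moves([
  [1, 0.27, 0, 0],
  [1, 0.27, 0, 0],
  [1, 0.27, 0, 0],
  [1, 0.27, 0, 0],
  [1, 0.27, 0, 0],
])

```text
clock: 22.12
eef_pos: [0.5794, 0.2636, 0.1993]
tool_rot: [0.495, 0.869, 0.0, 0.0]
ft_force: [-0.5, 0.8, -0.0]
grip_width: 0.0855
grasp_force: 0.0
```

```bash
python3 - <<'E'
from plan import *
plan((*dk(0,0,112),DY))
E
```

```text
t 22.1 p [0.5794 0.2636 0.1993] yaw 120.7 q1,q6 [0.43 1.46] F [-0.5  0.8 -0. ] w 0.0855
  shift 1 calls [-0.019  0.005  0.873]
```

Request:
apply_moves([
  [-0.02, 0, 0.87, 0],
  [-0.02, 0, 0.87, 0],
  [-0.02, 0, 0.87, 0],
  [-0.02, 0, 0.87, 0],
  [-0.02, 0, 0.87, 0],
])

```text
clock: 22.53
eef_pos: [0.5808, 0.2611, 0.1115]
tool_rot: [0.494, 0.869, 0.0, 0.0]
ft_force: [0.8, 0.2, 0.1]
grip_width: 0.0853
grasp_force: 0.0
```

Request:
apply_moves([
  [0, 0, 0, 0],
  [0, 0, 0, 0],
  [0, 0, 0, 0],
  [0, 0, 0, 0],
  [0, 0, 0, 0],
], claw=1)

```text
clock: 22.95
eef_pos: [0.5818, 0.2613, 0.1132]
tool_rot: [0.495, 0.869, 0.001, 0.001]
ft_force: [2.5, 2.3, 7.6]
grip_width: 0.0259
grasp_force: 10.1
```

Request:
apply_moves([
  [0, 0, 0, 0],
  [0, 0, 0, 0],
  [0, 0, 0, 0],
  [0, 0, 0, 0],
  [0, 0, 0, 0],
])

```text
clock: 23.37
eef_pos: [0.582, 0.2614, 0.1135]
tool_rot: [0.495, 0.869, 0.002, 0.001]
ft_force: [0.3, 0.1, 6.0]
grip_width: 0.0241
grasp_force: 61.9
```

Request:
apply_moves([
  [0, 0, -0.2, 0],
  [0, 0, -0.2, 0],
  [0, 0, -0.2, 0],
  [0, 0, -0.2, 0],
  [0, 0, -0.2, 0],
])

```text
clock: 23.78
eef_pos: [0.5805, 0.2608, 0.1297]
tool_rot: [0.495, 0.869, -0.001, -0.001]
ft_force: [1.2, 1.2, -2.5]
grip_width: 0.0241
grasp_force: 62.7
```

Request:
apply_moves([
  [0, 0, -0.6, 0],
  [0, 0, -0.6, 0],
  [0, 0, -0.6, 0],
  [0, 0, -0.6, 0],
  [0, 0, -0.6, 0],
])

```text
clock: 24.2
eef_pos: [0.5799, 0.2603, 0.1921]
tool_rot: [0.495, 0.869, -0.001, -0.0]
ft_force: [-0.2, 0.2, -1.7]
grip_width: 0.0242
grasp_force: 62.8
```

Request:
apply_moves([
  [0, 0, -0.8, 0],
  [0, 0, -0.8, 0],
  [0, 0, -0.8, 0],
  [0, 0, -0.8, 0],
  [0, 0, 0, 0],
])

```text
clock: 24.62
eef_pos: [0.5816, 0.261, 0.2596]
tool_rot: [0.495, 0.869, 0.002, 0.002]
ft_force: [0.3, 0.3, -0.7]
grip_width: 0.0242
grasp_force: 62.9
```

```bash
python3 - <<'E'
from plan import *
plan((*cd(-.5,-.5,255),CY),(*cd(-.5,-.5,135),CY))
E
```

```text
t 24.6 p [0.5816 0.261  0.2596] yaw 120.7 q1,q6 [0.42 1.46] F [ 0.3  0.3 -0.7] w 0.0242
  turn 1 calls roll 0.1146
  shift 3 calls [-0.91   0.218  0.015]
  shift 2 calls [0.  0.  0.6]
```

Request:
apply_moves([
  [0, 0, 0, 0.1145],
  [0, 0, 0, 0.1145],
  [0, 0, 0, 0.1145],
  [0, 0, 0, 0.1145],
  [0, 0, 0, 0.1145],
])

```text
clock: 25.03
eef_pos: [0.5799, 0.2603, 0.2542]
tool_rot: [0.731, 0.682, -0.001, -0.0]
ft_force: [-0.1, -0.3, -1.8]
grip_width: 0.0239
grasp_force: 62.9
```

Request:
apply_moves([
  [-0.91, 0.22, 0, 0],
  [-0.91, 0.22, 0, 0],
  [-0.91, 0.22, 0, 0],
  [-0.91, 0.22, 0, 0],
  [-0.91, 0.22, 0, 0],
])

```text
clock: 25.45
eef_pos: [0.596, 0.1675, 0.2542]
tool_rot: [0.729, 0.684, -0.001, -0.001]
ft_force: [0.5, -0.1, -1.1]
grip_width: 0.0239
grasp_force: 62.8
```

Request:
apply_moves([
  [-0.91, 0.22, 0, 0],
  [-0.91, 0.22, 0, 0],
  [-0.91, 0.22, 0, 0],
  [-0.91, 0.22, 0, 0],
  [-0.91, 0.22, 0, 0],
])

```text
clock: 25.87
eef_pos: [0.6122, 0.0752, 0.2543]
tool_rot: [0.729, 0.684, -0.001, -0.001]
ft_force: [0.3, 0.6, -1.4]
grip_width: 0.0241
grasp_force: 62.8
```

Request:
apply_moves([
  [-0.91, 0.22, 0, 0],
  [-0.91, 0.22, 0, 0],
  [-0.91, 0.22, 0, 0],
  [-0.91, 0.22, 0, 0],
  [-0.91, 0.22, 0, 0],
])

```text
clock: 26.28
eef_pos: [0.6284, -0.0169, 0.2542]
tool_rot: [0.729, 0.684, -0.001, -0.001]
ft_force: [0.3, 1.0, -1.3]
grip_width: 0.024
grasp_force: 62.8
```

Request:
apply_moves([
  [0, 0, 1, 0],
  [0, 0, 1, 0],
  [0, 0, 1, 0],
  [0, 0, 0.8, 0],
  [0, 0, 0, 0],
])

```text
clock: 26.7
eef_pos: [0.6257, -0.016, 0.174]
tool_rot: [0.729, 0.684, -0.004, -0.004]
ft_force: [0.2, -0.1, -1.9]
grip_width: 0.0239
grasp_force: 62.8
```

```bash
cat > chk.py <<'E'
from fit import *
from plan import *
import sys
h=float(sys.argv[1])/1e3; yw=float(sys.argv[2])/1e3
o,psi=state(); p=o['eef_pos']; z0=p[2]-.0885
plan((*cd(-.5,yw*1e3-1.8,135),CY))
snap('side')
B=lambda w,h,z,y=0:[[-w/2,y-h/2,z],[w/2,y-h/2,z],[w/2,y+h/2,z],[-w/2,y+h/2,z]]
x0,y0,s=235,165,6
f=lambda W:((px('side',W)-[x0,y0])*s+s/2-.5).round().astype(int).tolist()
P=(p[0],p[1],psi-np.pi/2)
print('foot',f(pts(P,B(.012,.02,z0)))); print('block',f(pts(P,B(.026,h,z0+.025))));print('well',f(pts(CA,B(.031,h+.005,.066,yw))))
crop('side',x0,y0,x0+110,y0+80,s,sys.argv[3])
E
python3 chk.py 54 0 p2.png
```

```text
t 26.7 p [ 0.6257 -0.016   0.174 ] yaw 86.3 q1,q6 [-0.03  1.61] F [ 0.2 -0.1 -1.9] w 0.0239
  shift 1 calls [-0.006  0.038  0.39 ]
foot [[353, 232], [334, 224], [306, 242], [325, 251]]
block [[385, 177], [344, 160], [268, 209], [309, 228]]
well [[388, 252], [340, 231], [258, 286], [307, 309]]
```

View pics/p2.png

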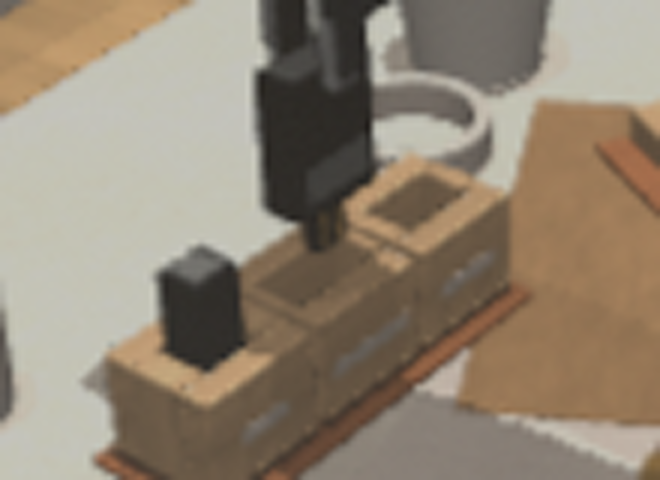

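Small pack is fully down in its well. The large pack hangs about 1 mm further in y than the TCP (foot seen at (320,250), predicted (325,251)). I'll compensate for that and insert.

```bash
python3 -c "
from plan import *
plan((*cd(0,-1.2,135),CY))"
```

```text
t 26.8 p [ 0.6268 -0.016   0.1763] yaw 86.4 q1,q6 [-0.03  1.61] F [ 0.8  0.1 -1.1] w 0.024
  shift 1 calls [-0.001  0.032  0.413]
```

Request:
apply_moves([
  [0, 0.04, 0.39, 0],
  [0, 0.04, 0.39, 0],
  [0, 0.04, 0.39, 0],
  [0, 0.04, 0.39, 0],
  [0, 0.04, 0.39, 0],
])

```text
clock: 27.17
eef_pos: [0.6334, -0.0161, 0.1398]
tool_rot: [0.729, 0.684, 0.0, 0.0]
ft_force: [-0.5, 0.3, -1.3]
grip_width: 0.0242
grasp_force: 62.9
```

```bash
python3 -c "
from plan import *
plan((*cd(0,-1.2,100),CY))"
```

```text
t 27.2 p [ 0.6334 -0.0161  0.1398] yaw 86.4 q1,q6 [-0.03  1.61] F [-0.5  0.3 -1.3] w 0.0242
  shift 1 calls [-0.004 -0.034  0.398]
```

Request:
apply_moves([
  [0, -0.1, 0, 0],
  [0, 0, 0, 0],
  [0, 0, 0, 0],
  [0, 0, 0, 0],
  [0, 0, 0, 0],
])

```text
clock: 27.58
eef_pos: [0.6316, -0.016, 0.141]
tool_rot: [0.729, 0.684, 0.0, 0.0]
ft_force: [0.7, -0.3, -2.0]
grip_width: 0.0239
grasp_force: 62.8
```

Request:
apply_moves([
  [0, 0, 0.15, 0],
  [0, 0, 0.15, 0],
  [0, 0, 0.15, 0],
  [0, 0, 0.15, 0],
  [0, 0, 0, 0],
])

```text
clock: 28.0
eef_pos: [0.6306, -0.016, 0.1272]
tool_rot: [0.729, 0.684, -0.001, -0.001]
ft_force: [0.1, -0.5, -2.2]
grip_width: 0.0243
grasp_force: 62.8
```

Request:
apply_moves([
  [0, 0, 0.2, 0],
  [0, 0, 0.2, 0],
  [0, 0, 0.2, 0],
  [0, 0, 0.2, 0],
  [0, 0, 0, 0],
])

```text
clock: 28.42
eef_pos: [0.6304, -0.016, 0.1109]
tool_rot: [0.729, 0.684, -0.001, -0.001]
ft_force: [-0.5, 0.3, -0.6]
grip_width: 0.0241
grasp_force: 62.8
```

Request:
apply_moves([
  [0, 0, 0.15, 0],
  [0, 0, 0.15, 0],
  [0, 0, 0.15, 0],
  [0, 0, 0.1, 0],
  [0, 0, 0, 0],
])

```text
clock: 28.83
eef_pos: [0.6308, -0.016, 0.1006]
tool_rot: [0.729, 0.684, -0.0, -0.0]
ft_force: [-0.5, -0.4, -1.7]
grip_width: 0.024
grasp_force: 62.8
```

Request:
apply_moves([
  [0, 0, 0.05, 0],
  [0, 0, 0.05, 0],
  [0, 0, 0, 0],
  [0, 0, 0, 0],
  [0, 0, 0, 0],
])

```text
clock: 29.25
eef_pos: [0.6313, -0.016, 0.0994]
tool_rot: [0.729, 0.684, 0.0, 0.0]
ft_force: [0.3, 0.3, -1.3]
grip_width: 0.0237
grasp_force: 62.8
```

Request:
apply_moves([
  [0, 0, 0, 0],
  [0, 0, 0, 0],
  [0, 0, 0, 0],
  [0, 0, 0, 0],
  [0, 0, 0, 0],
], claw=0)

```text
clock: 29.67
eef_pos: [0.6313, -0.016, 0.0996]
tool_rot: [0.729, 0.684, 0.0, 0.0]
ft_force: [-0.5, -0.9, 0.5]
grip_width: 0.0828
grasp_force: 0.0
```

Request:
apply_moves([
  [0, 0, -0.5, 0],
  [0, 0, -1, 0],
  [0, 0, -1, 0],
  [0, 0, -1, 0],
  [0, 0, -1, 0],
])

```text
clock: 30.08
eef_pos: [0.6312, -0.016, 0.1911]
tool_rot: [0.729, 0.684, 0.0, 0.0]
ft_force: [-0.4, 0.0, -0.2]
grip_width: 0.0853
grasp_force: 0.0
```

Request:
apply_moves([
  [0, 0, -0.1, -0.1146],
  [0, 0, -0.1, -0.1146],
  [0, 0, -0.1, -0.1146],
  [0, 0, -0.1, -0.1146],
  [0, 0, -0.1, -0.1146],
])

```text
clock: 30.5
eef_pos: [0.6313, -0.016, 0.2005]
tool_rot: [0.492, 0.871, 0.0, 0.0]
ft_force: [0.1, -0.6, 0.4]
grip_width: 0.0853
grasp_force: 0.0
```

```bash
python3 -c "
from plan import *
plan((*dk(0,70,200),DY),(*dk(0,70,112),DY))"
```

```text
t 30.5 p [ 0.6313 -0.016   0.2005] yaw 121.1 q1,q6 [-0.03  1.  ] F [ 0.1 -0.6  0.4] w 0.0853
  turn 1 calls roll 0.0012
  shift 4 calls [0.838 0.246 0.001]
  shift 1 calls [0.   0.   0.88]
```

Request:
apply_moves([
  [0.84, 0.25, 0, 0],
  [0.84, 0.25, 0, 0],
  [0.84, 0.25, 0, 0],
  [0.84, 0.25, 0, 0],
  [0.84, 0.25, 0, 0],
])

```text
clock: 30.92
eef_pos: [0.6096, 0.0696, 0.2003]
tool_rot: [0.494, 0.869, 0.0, 0.0]
ft_force: [-0.1, 0.8, 0.3]
grip_width: 0.0857
grasp_force: 0.0
```

Request:
apply_moves([
  [0.84, 0.25, 0, 0],
  [0.84, 0.25, 0, 0],
  [0.84, 0.25, 0, 0],
  [0.84, 0.25, 0, 0],
  [0.84, 0.25, 0, 0],
])

```text
clock: 31.33
eef_pos: [0.5882, 0.1548, 0.2003]
tool_rot: [0.494, 0.869, 0.0, 0.0]
ft_force: [0.3, 0.2, 0.4]
grip_width: 0.0854
grasp_force: 0.0
```

Request:
apply_moves([
  [0.84, 0.25, 0, 0],
  [0.84, 0.25, 0, 0],
  [0.84, 0.25, 0, 0],
  [0.84, 0.25, 0, 0],
  [0.84, 0.25, 0, 0],
])

```text
clock: 31.75
eef_pos: [0.5667, 0.2398, 0.2003]
tool_rot: [0.494, 0.869, 0.0, 0.0]
ft_force: [0.4, 1.0, -0.1]
grip_width: 0.0853
grasp_force: 0.0
```

Request:
apply_moves([
  [0.84, 0.25, 0, 0],
  [0.84, 0.25, 0, 0],
  [0.84, 0.25, 0, 0],
  [0.84, 0.25, 0, 0],
  [0.84, 0.25, 0, 0],
])

```text
clock: 32.17
eef_pos: [0.5452, 0.3248, 0.2004]
tool_rot: [0.494, 0.869, 0.0, 0.0]
ft_force: [0.2, -0.3, 0.1]
grip_width: 0.0855
grasp_force: 0.0
```

```bash
python3 -c "
from plan import *
plan((*dk(0,70,112),DY))"
```

```text
t 32.2 p [0.5452 0.3248 0.2004] yaw 120.7 q1,q6 [0.54 1.57] F [ 0.2 -0.3  0.1] w 0.0855
  shift 1 calls [-0.019 -0.015  0.884]
```

Request:
apply_moves([
  [-0.02, 0, 0.88, 0],
  [-0.02, 0, 0.88, 0],
  [-0.02, 0, 0.88, 0],
  [0, 0, 0.88, 0],
  [0, 0, 0.88, 0],
])

```text
clock: 32.58
eef_pos: [0.5462, 0.3231, 0.1115]
tool_rot: [0.494, 0.869, 0.0, 0.0]
ft_force: [-0.1, -0.5, 0.1]
grip_width: 0.086
grasp_force: 0.0
```

Request:
apply_moves([
  [0, 0, 0, 0],
  [0, 0, 0, 0],
  [0, 0, 0, 0],
  [0, 0, 0, 0],
  [0, 0, 0, 0],
], claw=1)

```text
clock: 33.0
eef_pos: [0.5469, 0.3234, 0.1131]
tool_rot: [0.494, 0.869, 0.001, 0.001]
ft_force: [0.1, -0.5, 8.0]
grip_width: 0.0257
grasp_force: 10.6
```

Request:
apply_moves([
  [0, 0, 0, 0],
  [0, 0, 0, 0],
  [0, 0, 0, 0],
  [0, 0, 0, 0],
  [0, 0, 0, 0],
])

```text
clock: 33.42
eef_pos: [0.5469, 0.3233, 0.1134]
tool_rot: [0.494, 0.869, 0.001, 0.001]
ft_force: [-0.7, -0.9, 5.4]
grip_width: 0.0238
grasp_force: 59.7
```

Request:
apply_moves([
  [0, 0, -0.2, 0],
  [0, 0, -0.2, 0],
  [0, 0, -0.2, 0],
  [0, 0, -0.2, 0],
  [0, 0, -0.2, 0],
])

```text
clock: 33.83
eef_pos: [0.546, 0.3229, 0.1314]
tool_rot: [0.494, 0.869, -0.0, -0.0]
ft_force: [0.5, -0.8, -0.6]
grip_width: 0.024
grasp_force: 62.3
```

Request:
apply_moves([
  [0, 0, -0.6, 0],
  [0, 0, -0.6, 0],
  [0, 0, -0.6, 0],
  [0, 0, -0.6, 0],
  [0, 0, -0.6, 0],
])

```text
clock: 34.25
eef_pos: [0.5458, 0.3227, 0.1935]
tool_rot: [0.494, 0.869, 0.0, 0.0]
ft_force: [-0.2, 0.6, -1.0]
grip_width: 0.0241
grasp_force: 62.3
```

Request:
apply_moves([
  [0, 0, -0.8, 0],
  [0, 0, -0.8, 0],
  [0, 0, -0.8, 0],
  [0, 0, -0.8, 0],
  [0, 0, 0, 0],
])

```text
clock: 34.67
eef_pos: [0.5472, 0.3235, 0.2609]
tool_rot: [0.494, 0.869, 0.003, 0.002]
ft_force: [0.1, -0.4, -1.4]
grip_width: 0.0242
grasp_force: 62.4
```

Request:
apply_moves([
  [0, 0, 0, 0.1145],
  [0, 0, 0, 0.1145],
  [0, 0, 0, 0.1145],
  [0, 0, 0, 0.1145],
  [0, 0, 0, 0.1145],
])

```text
clock: 35.08
eef_pos: [0.5455, 0.3226, 0.2552]
tool_rot: [0.731, 0.682, -0.0, -0.0]
ft_force: [-0.5, 1.1, -1.3]
grip_width: 0.0239
grasp_force: 62.3
```

```bash
python3 - <<'E'
from plan import *
plan((*cd(0,-78.5,255),CY),(*cd(0,-78.5,135),CY))
E
```

```text
t 35.1 p [0.5455 0.3226 0.2552] yaw 86.1 q1,q6 [0.53 2.17] F [-0.5  1.1 -1.3] w 0.0239
  shift 5 calls [-0.819  0.216  0.   ]
  shift 2 calls [0.  0.  0.6]
```

Request:
apply_moves([
  [-0.82, 0.216, 0, 0],
  [-0.82, 0.216, 0, 0],
  [-0.82, 0.216, 0, 0],
  [-0.82, 0.216, 0, 0],
  [-0.82, 0.216, 0, 0],
])

```text
clock: 35.5
eef_pos: [0.5619, 0.2387, 0.2552]
tool_rot: [0.729, 0.685, -0.0, -0.0]
ft_force: [0.9, 0.2, -1.3]
grip_width: 0.0236
grasp_force: 62.3
```

Request:
apply_moves([
  [-0.82, 0.216, 0, 0],
  [-0.82, 0.216, 0, 0],
  [-0.82, 0.216, 0, 0],
  [-0.82, 0.216, 0, 0],
  [-0.82, 0.216, 0, 0],
])

```text
clock: 35.92
eef_pos: [0.5783, 0.1555, 0.2552]
tool_rot: [0.729, 0.685, -0.0, -0.0]
ft_force: [0.4, 0.7, -1.8]
grip_width: 0.024
grasp_force: 62.3
```

Request:
apply_moves([
  [-0.82, 0.216, 0, 0],
  [-0.82, 0.216, 0, 0],
  [-0.82, 0.216, 0, 0],
  [-0.82, 0.216, 0, 0],
  [-0.82, 0.216, 0, 0],
])

```text
clock: 36.33
eef_pos: [0.5947, 0.0724, 0.2552]
tool_rot: [0.729, 0.684, -0.0, -0.0]
ft_force: [0.8, 0.2, -1.5]
grip_width: 0.024
grasp_force: 62.3
```

Request:
apply_moves([
  [-0.82, 0.216, 0, 0],
  [-0.82, 0.216, 0, 0],
  [-0.82, 0.216, 0, 0],
  [-0.82, 0.216, 0, 0],
  [-0.82, 0.216, 0, 0],
])

```text
clock: 36.75
eef_pos: [0.6111, -0.0108, 0.2552]
tool_rot: [0.729, 0.684, -0.0, -0.0]
ft_force: [-0.1, -0.6, -1.2]
grip_width: 0.0241
grasp_force: 62.3
```

Request:
apply_moves([
  [-0.82, 0.216, 0, 0],
  [-0.82, 0.216, 0, 0],
  [-0.82, 0.216, 0, 0],
  [-0.82, 0.216, 0, 0],
  [-0.82, 0.216, 0, 0],
])

```text
clock: 37.17
eef_pos: [0.6275, -0.0939, 0.2552]
tool_rot: [0.729, 0.685, -0.0, -0.0]
ft_force: [-0.8, 0.5, -1.0]
grip_width: 0.0242
grasp_force: 62.3
```

Request:
apply_moves([
  [0, 0, 1, 0],
  [0, 0, 1, 0],
  [0, 0, 1, 0],
  [0, 0, 0.7, 0],
  [0, 0, 0, 0],
])

```text
clock: 37.58
eef_pos: [0.6251, -0.0928, 0.1771]
tool_rot: [0.729, 0.684, -0.003, -0.003]
ft_force: [-0.6, 0.1, -1.2]
grip_width: 0.0242
grasp_force: 62.2
```

Request:
apply_moves([
  [0, 0, 0, 0],
  [0, 0, 0, 0],
  [0, 0, 0, 0],
  [0, 0, 0, 0],
  [0, 0, 0, 0],
])

```text
clock: 38.0
eef_pos: [0.6286, -0.0932, 0.1825]
tool_rot: [0.729, 0.685, 0.001, 0.001]
ft_force: [-1.4, -0.5, -1.2]
grip_width: 0.0239
grasp_force: 62.2
```

```bash
sed -i 's/x0,y0,s=235/x0,y0,s=265/; s/-1.8,135/-.5,143/;s/cd(-.5/cd(0/' chk.py; python3 chk.py 42 -77.5 p3.png
```

```text
t 38.0 p [ 0.6286 -0.0932  0.1825] yaw 86.4 q1,q6 [-0.15  1.49] F [-1.4 -0.5 -1.2] w 0.0239
  shift 1 calls [ 0.    -0.036  0.395]
foot [[261, 144], [243, 136], [217, 153], [236, 161]]
block [[285, 96], [244, 80], [190, 115], [231, 131]]
well [[299, 188], [252, 169], [192, 209], [240, 230]]
```

View pics/p3.png

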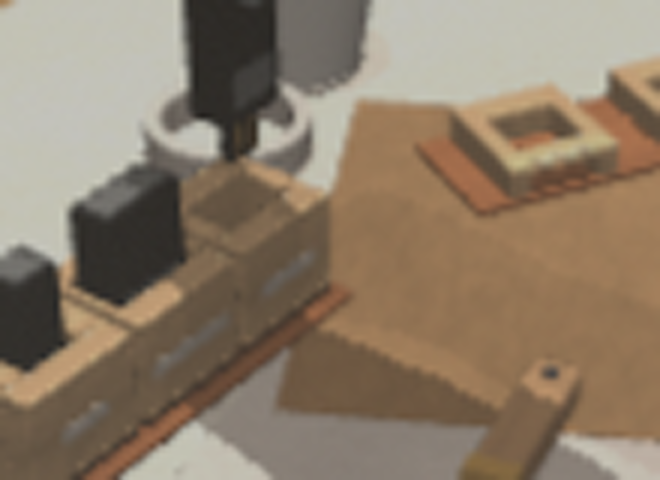

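Large pack is seated. The medium well's opening looks a few px left of its prediction (185,210 vs 192,209), so I'll refine it before inserting.

```bash
python3 - <<'E'
from fit import *
from plan import CA
M['mw']=rect(0,0,.031,.047,.066)+rect(0,0,.066,.07,.066)
c=pts(CA,[[0,-.0775,0]])[0]
for cams in(("top",),("side",),("top","side")):
    P,f=fit('mw',[c[0],c[1],CA[2]],cams,sp=(.004,.004,.03)); d=P[:2]-np.array(CA[:2]); s,k=np.sin(CA[2]),np.cos(CA[2])
    print(cams,P.round(4),f.round(2),'caddy xy mm',(1e3*(k*d[0]+s*d[1])).round(1),(1e3*(-s*d[0]+k*d[1])).round(1))
E
```

```text
('top',) [ 0.6246 -0.0897 -0.0536] 0.87 caddy xy mm -0.6 -74.8
('side',) [ 0.628  -0.0886 -0.0789] 1.68 caddy xy mm 2.7 -73.5
('top', 'side') [ 0.6254 -0.0894 -0.0684] 1.74 caddy xy mm 0.2 -74.5
```

```bash
python3 -c "
from plan import *
plan((*cd(0.5,-75.2,143),CY))"
```

```text
t 38.0 p [ 0.6284 -0.0932  0.1822] yaw 86.4 q1,q6 [-0.15  1.49] F [ 0.9  0.1 -1.4] w 0.0245
  shift 1 calls [ 0.028 -0.029  0.392]
```

Request:
apply_moves([
  [0.028, -0.03, 0.39, 0],
  [0.028, -0.03, 0.39, 0],
  [0.028, -0.03, 0.39, 0],
  [0.028, -0.03, 0.39, 0],
  [0.028, -0.03, 0.39, 0],
])

```text
clock: 38.47
eef_pos: [0.6246, -0.0899, 0.1408]
tool_rot: [0.729, 0.685, -0.0, -0.001]
ft_force: [-0.2, 0.0, -0.5]
grip_width: 0.024
grasp_force: 62.3
```

Request:
apply_moves([
  [0, 0, 0, 0],
  [0, 0, 0, 0],
  [0, 0, 0, 0],
  [0, 0, 0, 0],
  [0, 0, 0, 0],
])

```text
clock: 38.88
eef_pos: [0.6256, -0.0903, 0.143]
tool_rot: [0.729, 0.684, 0.0, 0.001]
ft_force: [-0.4, 0.9, -1.7]
grip_width: 0.0244
grasp_force: 62.3
```

Request:
apply_moves([
  [0, 0, 0.2, 0],
  [0, 0, 0.2, 0],
  [0, 0, 0.2, 0],
  [0, 0, 0.2, 0],
  [0, 0, 0, 0],
])

```text
clock: 39.3
eef_pos: [0.6255, -0.0903, 0.1288]
tool_rot: [0.729, 0.684, 0.001, 0.001]
ft_force: [-2.6, -0.3, 10.4]
grip_width: 0.0243
grasp_force: 63.7
```

```bash
python3 -c "
from plan import *
plan((*cd(0.5,-75.2,99),CY))"
```

```text
t 39.3 p [ 0.6255 -0.0903  0.1288] yaw 86.4 q1,q6 [-0.14  1.49] F [-2.6 -0.3 10.4] w 0.0243
  shift 1 calls [0.001 0.002 0.298]
```

Request:
apply_moves([
  [0.03, 0, -0.03, 0],
  [0.03, 0, 0, 0],
  [0, 0, 0, 0],
  [0, 0, 0, 0],
  [0, 0, 0, 0],
])

```text
clock: 39.72
eef_pos: [0.6254, -0.0899, 0.1288]
tool_rot: [0.729, 0.684, -0.0, 0.001]
ft_force: [-2.2, -2.0, 7.7]
grip_width: 0.0241
grasp_force: 63.4
```

Request:
apply_moves([
  [0, 0.03, 0, 0],
  [0, 0.03, 0, 0],
  [0, 0, 0, 0],
  [0, 0, 0, 0],
  [0, 0, 0, 0],
])

```text
clock: 40.13
eef_pos: [0.6258, -0.0899, 0.1288]
tool_rot: [0.729, 0.684, -0.001, 0.001]
ft_force: [-4.5, -1.3, 9.8]
grip_width: 0.024
grasp_force: 63.6
```

Request:
apply_moves([
  [0, -0.05, -0.15, 0],
  [0.03, -0.03, 0, 0],
  [0, 0, 0, 0],
  [0, 0, 0, 0],
  [0, 0, 0, 0],
])

```text
clock: 40.55
eef_pos: [0.6248, -0.0882, 0.1293]
tool_rot: [0.729, 0.685, -0.0, -0.0]
ft_force: [0.1, 0.3, -0.2]
grip_width: 0.0241
grasp_force: 62.3
```

Request:
apply_moves([
  [0, 0, 0.08, 0],
  [0, 0, 0.08, 0],
  [0, 0, 0.08, 0],
  [0, 0, 0, 0],
  [0, 0, 0, 0],
])

```text
clock: 40.97
eef_pos: [0.6254, -0.0882, 0.1287]
tool_rot: [0.729, 0.684, 0.001, 0.001]
ft_force: [-4.2, 0.5, 14.6]
grip_width: 0.0238
grasp_force: 64.3
```

```bash
python3 - <<'E'
from fit import *
from plan import *
o,psi=state(); p=o['eef_pos']; print(p,o['ft_force'].round(1),o['ft_torque'].round(3))
snap('side'); snap('top')
x0,y0,s=285,175,10
B=lambda w,h,z,y=0:[[-w/2,y-h/2,z],[w/2,y-h/2,z],[w/2,y+h/2,z],[-w/2,y+h/2,z]]
f=lambda W:((px('side',W)-[x0,y0])*s+s/2-.5).round().astype(int).tolist()
P=(p[0],p[1],psi-np.pi/2)
print('block',f(pts(P,B(.026,.042,.0655))));print('top',f(pts(P,B(.026,.042,.1405))));print('well',f(pts(CA,B(.031,.047,.066,-.0745))));print('outer',f(pts(CA,B(.066,.07,.066,-.0745))))
im=np.load('cal_side.npz')['im'][y0:y0+50,x0:x0+60]; im=np.clip(255*(im/255.)**.6,0,255).astype(np.uint8)
cv2.imwrite('pics/p4.png',cv2.resize(im,None,fx=s,fy=s,interpolation=cv2.INTER_CUBIC))
E
```

```text
[ 0.62544863 -0.08821169  0.12867538] [-4.2  0.5 14.6] [ 0.288  1.497 -0.042]
block [[278, 222], [212, 195], [123, 255], [190, 284]]
top [[273, 7], [204, -19], [112, 38], [181, 65]]
well [[293, 218], [214, 186], [114, 253], [194, 288]]
outer [[362, 221], [194, 152], [45, 251], [215, 325]]
```

View pics/p4.png

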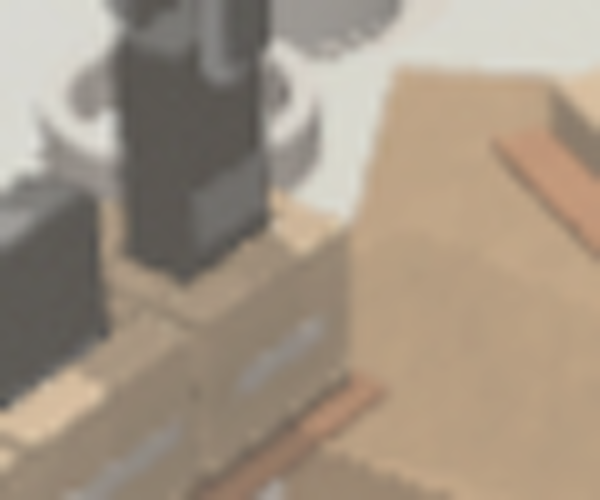

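Pack bottom corner is at (185,282), and the well's outer corners sit about 13 px left of prediction. Together with the measured torque, this says the well is about 2.3 mm further in +x than the pack. I'll lift slightly, shift and retry.

Request:
apply_moves([
  [0, 0, -0.2, 0],
  [0, 0.06, 0, 0],
  [0, 0.06, 0, 0],
  [0, 0, 0, 0],
  [0, 0, 0, 0],
])

```text
clock: 41.48
eef_pos: [0.6271, -0.0885, 0.1281]
tool_rot: [0.729, 0.684, -0.0, -0.0]
ft_force: [-0.2, 0.2, -1.7]
grip_width: 0.024
grasp_force: 62.3
```

Request:
apply_moves([
  [0, 0, 0.08, 0],
  [0, 0, 0.08, 0],
  [0, 0, 0.08, 0],
  [0, 0, 0, 0],
  [0, 0, 0, 0],
])

```text
clock: 41.9
eef_pos: [0.6271, -0.0885, 0.1239]
tool_rot: [0.729, 0.684, -0.0, -0.0]
ft_force: [0.8, -0.4, -1.5]
grip_width: 0.0243
grasp_force: 62.3
```

```bash
python3 - <<'E'
from plan import *
o,psi=state(); print(o['eef_pos'],o['ft_force'].round(1),o['ft_torque'].round(3))
E
```

```text
[ 0.62706984 -0.08850562  0.12392143] [ 0.8 -0.4 -1.5] [-0.134 -0.021 -0.011]
```

It's in with no contact force. I'll lower it to the floor at about 0.099.

Request:
apply_moves([
  [0, 0, 0.25, 0],
  [0, 0, 0.25, 0],
  [0, 0, 0.25, 0],
  [0, 0, 0.2, 0],
  [0, 0, 0, 0],
])

```text
clock: 42.32
eef_pos: [0.6269, -0.0885, 0.104]
tool_rot: [0.729, 0.684, -0.0, -0.0]
ft_force: [0.4, -1.2, -1.7]
grip_width: 0.024
grasp_force: 62.2
```

Request:
apply_moves([
  [0, 0, 0.1, 0],
  [0, 0, 0.1, 0],
  [0, 0, 0.1, 0],
  [0, 0, 0, 0],
  [0, 0, 0, 0],
])

```text
clock: 42.73
eef_pos: [0.6271, -0.0885, 0.099]
tool_rot: [0.729, 0.685, -0.0, -0.0]
ft_force: [0.2, -0.9, -2.7]
grip_width: 0.0238
grasp_force: 62.2
```

Request:
apply_moves([
  [0, 0, 0.03, 0],
  [0, 0, 0, 0],
  [0, 0, 0, 0],
  [0, 0, 0, 0],
  [0, 0, 0, 0],
])

```text
clock: 43.15
eef_pos: [0.6272, -0.0885, 0.0987]
tool_rot: [0.729, 0.684, -0.0, -0.0]
ft_force: [0.1, -1.0, -0.9]
grip_width: 0.0242
grasp_force: 62.3
```

Request:
apply_moves([
  [0, 0, 0, 0],
  [0, 0, 0, 0],
  [0, 0, 0, 0],
  [0, 0, 0, 0],
  [0, 0, 0, 0],
], claw=0)

```text
clock: 43.57
eef_pos: [0.6275, -0.0884, 0.0989]
tool_rot: [0.729, 0.685, 0.0, 0.0]
ft_force: [-0.1, 0.4, 0.6]
grip_width: 0.0822
grasp_force: 0.0
```

Request:
apply_moves([
  [0, 0, -0.5, 0],
  [0, 0, -1, 0],
  [0, 0, -1, 0],
  [0, 0, -1, 0],
  [0, 0, -1, 0],
])

```text
clock: 43.98
eef_pos: [0.6273, -0.0884, 0.1906]
tool_rot: [0.729, 0.685, 0.0, 0.0]
ft_force: [0.8, -0.1, -0.2]
grip_width: 0.0855
grasp_force: 0.0
```

Request:
apply_moves([
  [-1, -1, 0, 0],
  [-1, -1, 0, 0],
  [-1, -1, 0, 0],
  [-1, -1, 0, 0],
  [-1, -1, 0, 0],
])

```text
clock: 44.4
eef_pos: [0.5204, -0.1826, 0.1897]
tool_rot: [0.729, 0.685, 0.0, 0.001]
ft_force: [0.0, -0.7, -0.2]
grip_width: 0.0857
grasp_force: 0.0
```

Request:
apply_moves([
  [-1, -1, 0, 0],
  [-1, -1, 0, 0],
  [-1, -1, 0, 0],
  [-1, -1, 0, 0],
  [-1, -1, 0, 0],
])

```text
clock: 44.82
eef_pos: [0.4142, -0.2764, 0.1898]
tool_rot: [0.729, 0.685, 0.0, 0.001]
ft_force: [0.5, -0.8, 0.5]
grip_width: 0.085
grasp_force: 0.0
```

Request:
apply_moves([
  [-1, -1, 0, 0],
  [-1, -1, 0, 0],
  [-1, -1, 0, 0],
  [-1, -1, 0, 0],
  [-1, -1, 0, 0],
])

```text
clock: 45.23
eef_pos: [0.3081, -0.37, 0.1899]
tool_rot: [0.729, 0.685, -0.0, 0.001]
ft_force: [-0.4, 0.1, 0.8]
grip_width: 0.0857
grasp_force: 0.0
```

```bash
python3 - <<'E'
from fit import *
from plan import *
plan(); old=np.load('cal_top.npz')['im']; snap('top');snap('side')
import pickle; R=pickle.load(open('poses.pkl','rb'))
for k in('wide','narrow'):
    for cams in(("top","side"),("top",),("side",)):
        P,f=fit(k,R[k],cams,sp=(.02,.02,.15)); print(k,cams,P.round(4),f.round(2))
print([ (n,np.abs(np.load('cal_top.npz')['im'][a:b,c:d].astype(int)-old[a:b,c:d]).mean().round(1)) for n,a,b,c,d in(('wide',240,272,205,265),('narrow',228,255,290,352))])
E
```

```text
t 45.2 p [ 0.3081 -0.37    0.1899] yaw 86.4 q1,q6 [-0.88  0.76] F [-0.4  0.1  0.8] w 0.0857
wide ('top', 'side') [0.41   0.2175 1.7941] 1.85
wide ('top',) [0.4075 0.2169 1.7855] 1.18
wide ('side',) [0.4111 0.2172 1.7689] 1.4
narrow ('top', 'side') [ 0.4455 -0.0674  1.7019] 3.58
narrow ('top',) [ 0.4426 -0.0679  1.6785] 5.19
narrow ('side',) [ 0.4464 -0.0673  1.707 ] 1.64
[('wide', np.float64(4.1)), ('narrow', np.float64(22.4))]
```

```bash
cat > rack.py <<'E'
from fit import *
from scipy.optimize import minimize
def model(q):
    d,w,xc,yo=q
    return np.array(rect(0,0,.08,.225,.006)+rect(xc,.058+yo,d,.043+2*w,.0245)+rect(xc,-.058+yo,d,.067+2*w,.0245))
for cams in(("top","side"),("top",),("side",)):
    D=dts(cams)
    def cost(v):
        W=pts(v[:3],model(v[3:])); t=0
        for n in cams:
            q=(px(n,W)*U+1.5).astype(np.float32); t+=cv2.remap(D[n],q[:,:1].copy(),q[:,1:].copy(),cv2.INTER_LINEAR,borderValue=24).mean()
        return t/len(cams)
    best=None; rng=np.random.default_rng(1)
    for i in range(40):
        v0=np.array([.5395,-.343,-.543,.068,.0125,0,0])+rng.normal(0,1,7)*[.004,.004,.02,.005,.002,.004,.003]
        r=minimize(cost,v0,method='Nelder-Mead',options=dict(maxiter=900,initial_simplex=np.vstack([v0]+[v0+np.eye(7)[j]*[.003,.003,.02,.004,.002,.004,.003] for j in range(7)])))
        if best is None or r.fun<best.fun: best=r
    print(cams,best.x.round(4),round(best.fun,2))
E
python3 rack.py
```

```text
('top', 'side') [ 0.5388 -0.3425 -0.5477  0.0741  0.0133  0.0011  0.0011] 1.19
('top',) [ 0.5385 -0.3431 -0.5475  0.0742  0.0114  0.0009 -0.0012] 0.63
('side',) [ 0.5445 -0.3454 -0.5503  0.0756  0.0114 -0.0041  0.0021] 0.92
```

```bash
cat >> plan.py <<'E'
RK=(.540,-.3425,-.548)
def rk(x,y,z):
    c,s=math.cos(RK[2]),math.sin(RK[2]); return (RK[0]+(c*x-s*y)/1e3,RK[1]+(s*x+c*y)/1e3,z/1e3)
RY=math.degrees(RK[2])+180
E
python3 - <<'E'
from plan import *
plan((.3081,-.37,.19,277.4),(.446,-.067,.15,None),(.446,-.067,.03,None))
E
```

```text
t 45.3 p [ 0.3066 -0.3713  0.1898] yaw 86.1 q1,q6 [-0.88  0.76] F [ 1.1 -0.2 -0. ] w 0.0853
  turn 6 calls roll -0.1063
  shift 1 calls [-0.011 -0.017 -0.002]
  shift 3 calls [-0.942 -0.586  0.133]
  shift 2 calls [ 0.  -0.   0.6]
```

Request:
apply_moves([
  [0, 0, 0, -0.106],
  [0, 0, 0, -0.106],
  [0, 0, 0, -0.106],
  [0, 0, 0, -0.106],
  [0, 0, 0, -0.106],
])

```text
clock: 45.75
eef_pos: [0.3096, -0.3687, 0.1895]
tool_rot: [0.511, 0.86, 0.0, 0.001]
ft_force: [0.8, 0.1, 0.1]
grip_width: 0.0855
grasp_force: 0.0
```

Request:
apply_moves([
  [0, 0, 0, -0.106],
  [0, 0, 0, -0.106],
  [0, 0, 0, -0.106],
  [0, 0, 0, -0.106],
  [0, 0, 0, -0.106],
])

```text
clock: 46.17
eef_pos: [0.3098, -0.3687, 0.1895]
tool_rot: [0.256, 0.967, -0.0, 0.001]
ft_force: [-0.5, -0.3, -0.1]
grip_width: 0.0853
grasp_force: 0.0
```

Request:
apply_moves([
  [0, 0, 0, -0.106],
  [0, 0, 0, -0.106],
  [0, 0, 0, -0.106],
  [0, 0, 0, -0.106],
  [0, 0, 0, -0.106],
])

```text
clock: 46.58
eef_pos: [0.3097, -0.3687, 0.1895]
tool_rot: [-0.019, 1.0, -0.0, 0.0]
ft_force: [-0.4, 0.0, -0.6]
grip_width: 0.0851
grasp_force: 0.0
```

Request:
apply_moves([
  [0, 0, 0, -0.106],
  [0, 0, 0, -0.106],
  [0, 0, 0, -0.106],
  [0, 0, 0, -0.106],
  [0, 0, 0, -0.106],
])

```text
clock: 47.0
eef_pos: [0.3097, -0.3687, 0.1895]
tool_rot: [-0.292, 0.956, -0.0, 0.0]
ft_force: [0.8, -0.9, -0.1]
grip_width: 0.0854
grasp_force: 0.0
```

```bash
python3 - <<'E'
from plan import *
plan()
E
```

```text
t 47.0 p [ 0.3097 -0.3687  0.1895] yaw -146.0 q1,q6 [-0.87 -1.46] F [ 0.8 -0.9 -0.1] w 0.0854
```

Request:
apply_moves([
  [0, 0, 0, -0.106],
  [0, 0, 0, -0.106],
  [0, 0, 0, -0.106],
  [0, 0, 0, -0.106],
  [0, 0, 0, -0.106],
])

```text
clock: 47.42
eef_pos: [0.3097, -0.3687, 0.1895]
tool_rot: [-0.543, 0.84, -0.0, 0.0]
ft_force: [0.2, -0.5, -0.5]
grip_width: 0.0853
grasp_force: 0.0
```

Request:
apply_moves([
  [0, 0, 0, -0.106],
  [0, 0, 0, -0.106],
  [0, 0, 0, -0.106],
  [0, 0, 0, -0.106],
  [0, 0, 0, -0.1],
])

```text
clock: 47.83
eef_pos: [0.3097, -0.3687, 0.1895]
tool_rot: [0.75, -0.661, 0.0, -0.0]
ft_force: [1.2, -0.8, 0.8]
grip_width: 0.0855
grasp_force: 0.0
```

Request:
apply_moves([
  [-0.94, -0.59, 0.1, 0],
  [-0.94, -0.59, 0.1, 0],
  [-0.94, -0.59, 0.1, 0],
  [-0.94, -0.59, 0.1, 0],
  [-0.94, -0.59, 0.1, 0],
])

```text
clock: 48.25
eef_pos: [0.3573, -0.2673, 0.1794]
tool_rot: [0.748, -0.664, 0.001, -0.0]
ft_force: [0.8, -0.9, 0.1]
grip_width: 0.0856
grasp_force: 0.0
```

Request:
apply_moves([
  [-0.94, -0.59, 0.1, 0],
  [-0.94, -0.59, 0.1, 0],
  [-0.94, -0.59, 0.1, 0],
  [-0.94, -0.59, 0.1, 0],
  [-0.94, -0.59, 0.1, 0],
])

```text
clock: 48.67
eef_pos: [0.4047, -0.1667, 0.1695]
tool_rot: [0.748, -0.663, 0.001, -0.0]
ft_force: [-0.8, 0.1, 0.3]
grip_width: 0.0854
grasp_force: 0.0
```

Request:
apply_moves([
  [-0.94, -0.59, 0.1, 0],
  [-0.94, -0.59, 0.1, 0],
  [-0.94, -0.59, 0.1, 0],
  [-0.94, -0.59, 0.1, 0],
  [-0.94, -0.59, 0.1, 0],
])

```text
clock: 49.08
eef_pos: [0.452, -0.0662, 0.1595]
tool_rot: [0.748, -0.663, 0.0, -0.0]
ft_force: [-0.3, -0.3, 0.5]
grip_width: 0.0853
grasp_force: 0.0
```

```bash
python3 - <<'E'
from plan import *
plan((.446,-.067,.085,-82.6),(.446,-.067,.03,-82.6))
from fit import *
import pickle; R=pickle.load(open('poses.pkl','rb')); snap('side'); print(fit('narrow',R['narrow'],("side",)))
E
```

```text
t 49.1 p [ 0.452  -0.0662  0.1595] yaw -83.1 q1,q6 [-0.15 -1.84] F [-0.3 -0.3  0.5] w 0.0853
  turn 1 calls roll -0.0017
  shift 1 calls [0.    0.06  0.745]
  shift 1 calls [ 0.   -0.    0.55]
(array([ 0.44496192, -0.05686702,  1.74097906]), np.float64(2.2960424423217773))
```

Request:
apply_moves([
  [0, 0.06, 0.74, 0],
  [0, 0.06, 0.74, 0],
  [0, 0.06, 0.74, 0],
  [0, 0.06, 0.74, 0],
  [0, 0.06, 0.74, 0],
])

```text
clock: 49.55
eef_pos: [0.4457, -0.0681, 0.0848]
tool_rot: [0.748, -0.663, 0.0, -0.0]
ft_force: [-0.6, 1.0, -0.1]
grip_width: 0.0853
grasp_force: 0.0
```

Request:
apply_moves([
  [0, 0, 0.55, 0],
  [0, 0, 0.55, 0],
  [0, 0, 0.55, 0],
  [0, 0, 0.55, 0],
  [0, 0, 0.55, 0],
])

```text
clock: 49.97
eef_pos: [0.4459, -0.0682, 0.0299]
tool_rot: [0.748, -0.663, 0.0, -0.0]
ft_force: [-0.6, 0.1, -0.4]
grip_width: 0.0854
grasp_force: 0.0
```

Request:
apply_moves([
  [0, 0, 0, 0],
  [0, 0, 0, 0],
  [0, 0, 0, 0],
  [0, 0, 0, 0],
  [0, 0, 0, 0],
], claw=1)

```text
clock: 50.38
eef_pos: [0.446, -0.0687, 0.0305]
tool_rot: [0.748, -0.664, 0.001, -0.0]
ft_force: [0.2, -0.2, 0.0]
grip_width: 0.0257
grasp_force: 0.0
```

Request:
apply_moves([
  [0, 0, 0, 0],
  [0, 0, 0, 0],
  [0, 0, 0, 0],
  [0, 0, 0, 0],
  [0, 0, 0, 0],
])

```text
clock: 50.8
eef_pos: [0.4452, -0.0687, 0.0297]
tool_rot: [0.748, -0.664, -0.0, -0.0]
ft_force: [0.3, 0.4, 0.0]
grip_width: 0.0003
grasp_force: 0.0
```

The grip closed on nothing, so the scraper was displaced. I'll raise, back off and relocate it.

Request:
apply_moves([
  [0, 0, -1, 0],
  [0, 0, -1, 0],
  [0, 0, -1, 0],
  [0, 0, -1, 0],
  [0, 0, -1, 0],
])

```text
clock: 51.22
eef_pos: [0.445, -0.0686, 0.1306]
tool_rot: [0.748, -0.664, -0.0, 0.0]
ft_force: [-0.3, -1.0, -0.0]
grip_width: -0.0001
grasp_force: 0.0
```

Request:
apply_moves([
  [1, 0.8, -0.3, 0],
  [1, 0.8, -0.3, 0],
  [1, 0.8, -0.3, 0],
  [1, 0.8, -0.3, 0],
  [1, 0.8, -0.3, 0],
], claw=0)

```text
clock: 51.63
eef_pos: [0.3769, -0.1782, 0.16]
tool_rot: [0.748, -0.664, 0.0, 0.0]
ft_force: [0.5, 0.3, -0.0]
grip_width: 0.0606
grasp_force: 0.0
```

Request:
apply_moves([
  [1, 0.5, 0, 0],
  [1, 0.5, 0, 0],
  [1, 0.5, 0, 0],
  [1, 0.5, 0, 0],
  [1, 0.5, 0, 0],
])

```text
clock: 52.05
eef_pos: [0.3393, -0.2837, 0.1597]
tool_rot: [0.748, -0.664, 0.0, -0.0]
ft_force: [0.6, -0.2, -0.7]
grip_width: 0.0856
grasp_force: 0.0
```

```bash
cat > find.py <<'E'
from fit import *
from plan import *
import sys
k=sys.argv[1]; P0=[float(a) for a in sys.argv[2:5]]
plan(); snap('top');snap('side')
for cams in(("top","side"),("top",),("side",)):
    for sd in(0,1):
        P,f=fit(k,P0,cams,sp=(.03,.03,.35),seed=sd); print(k,cams,P.round(4),round(f,2))
E
python3 find.py narrow .445 -.067 1.7
```

```text
t 52.0 p [ 0.3393 -0.2837  0.1597] yaw -83.2 q1,q6 [-0.7  -2.39] F [ 0.6 -0.2 -0.7] w 0.0856
narrow ('top', 'side') [ 0.4455 -0.0675  1.7046] 3.64
narrow ('top', 'side') [ 0.4455 -0.0675  1.7033] 3.64
narrow ('top',) [0.5921 0.0584 2.3779] 3.43
narrow ('top',) [ 0.4427 -0.0679  1.6805] 5.29
narrow ('side',) [ 0.4466 -0.0676  1.7141] 1.66
narrow ('side',) [ 0.4467 -0.0676  1.7144] 1.66
```

The scraper hasn't moved; the fingers closed above it. The lever contacts also suggest the tips sit near TCP height. I'll go back with the jaws half closed and feel for the right height.

```bash
python3 - <<'E'
from plan import *
plan((.446,-.0675,.16,-82.6),(.446,-.0675,.04,None))
E
```

```text
t 52.1 p [ 0.3392 -0.2851  0.1597] yaw -83.4 q1,q6 [-0.7  -2.38] F [ 0.3 -0.1 -0. ] w 0.0856
  turn 1 calls roll -0.0027
  shift 3 calls [-0.673 -0.446 -0.001]
  shift 2 calls [ 0.  -0.   0.6]
```

Request:
apply_moves([
  [-0.67, -0.45, 0, -0.002],
  [-0.67, -0.45, 0, -0.002],
  [-0.67, -0.45, 0, -0.002],
  [-0.67, -0.45, 0, -0.002],
  [-0.67, -0.45, 0, 0],
], claw=0.45)

```text
clock: 52.57
eef_pos: [0.3765, -0.2094, 0.1596]
tool_rot: [0.751, -0.66, -0.0, -0.0]
ft_force: [1.0, 0.3, -0.7]
grip_width: 0.0471
grasp_force: 0.0
```

Request:
apply_moves([
  [-0.67, -0.45, 0, 0],
  [-0.67, -0.45, 0, 0],
  [-0.67, -0.45, 0, 0],
  [-0.67, -0.45, 0, 0],
  [-0.67, -0.45, 0, 0],
])

```text
clock: 52.98
eef_pos: [0.4126, -0.137, 0.1596]
tool_rot: [0.751, -0.66, -0.0, -0.0]
ft_force: [-0.6, 0.4, 1.0]
grip_width: 0.047
grasp_force: 0.0
```

Request:
apply_moves([
  [-0.67, -0.45, 0, 0],
  [-0.67, -0.45, 0, 0],
  [-0.67, -0.45, 0, 0],
  [-0.67, -0.45, 0, 0],
  [-0.67, -0.45, 0, 0],
])

```text
clock: 53.4
eef_pos: [0.4486, -0.0648, 0.1596]
tool_rot: [0.751, -0.66, -0.0, -0.0]
ft_force: [0.3, 0.6, 0.1]
grip_width: 0.0467
grasp_force: 0.0
```

```bash
python3 - <<'E'
from plan import *
plan((.446,-.0675,.04,-82.6))
E
```

```text
t 53.4 p [ 0.4486 -0.0648  0.1596] yaw -82.6 q1,q6 [-0.14 -1.84] F [0.3 0.6 0.1] w 0.0467
  shift 2 calls [0.012 0.014 0.598]
```

Request:
apply_moves([
  [0.01, 0.02, 0.6, 0],
  [0.01, 0.02, 0.6, 0],
  [0.01, 0.02, 0.6, 0],
  [0.01, 0.02, 0.6, 0],
  [0.01, 0.02, 0.6, 0],
])

```text
clock: 53.82
eef_pos: [0.4464, -0.0668, 0.0991]
tool_rot: [0.751, -0.66, -0.0, -0.0]
ft_force: [1.4, -0.3, -1.0]
grip_width: 0.0468
grasp_force: 0.0
```

Request:
apply_moves([
  [0.01, 0.01, 0.6, 0],
  [0.01, 0.01, 0.6, 0],
  [0.01, 0.01, 0.6, 0],
  [0.01, 0.01, 0.6, 0],
  [0.01, 0.01, 0.6, 0],
])

```text
clock: 54.23
eef_pos: [0.4456, -0.068, 0.0391]
tool_rot: [0.751, -0.66, -0.0, -0.0]
ft_force: [-0.1, -0.5, -0.1]
grip_width: 0.047
grasp_force: 0.0
```

Request:
apply_moves([
  [0, 0, 0.2, 0],
  [0, 0, 0.2, 0],
  [0, 0, 0.2, 0],
  [0, 0, 0, 0],
  [0, 0, 0, 0],
])

```text
clock: 54.65
eef_pos: [0.4461, -0.0686, 0.028]
tool_rot: [0.751, -0.661, 0.0, -0.0]
ft_force: [0.7, -0.3, -0.2]
grip_width: 0.0471
grasp_force: 0.0
```

Request:
apply_moves([
  [0, 0, 0.15, 0],
  [0, 0, 0.15, 0],
  [0, 0, 0, 0],
  [0, 0, 0, 0],
  [0, 0, 0, 0],
])

```text
clock: 55.07
eef_pos: [0.4459, -0.0687, 0.0217]
tool_rot: [0.751, -0.661, -0.0, -0.0]
ft_force: [0.1, 0.8, 0.3]
grip_width: 0.0473
grasp_force: 0.0
```

Request:
apply_moves([
  [0, 0, 0.1, 0],
  [0, 0, 0.1, 0],
  [0, 0, 0, 0],
  [0, 0, 0, 0],
  [0, 0, 0, 0],
])

```text
clock: 55.48
eef_pos: [0.4458, -0.0687, 0.0176]
tool_rot: [0.751, -0.661, -0.0, 0.0]
ft_force: [0.5, 0.3, 0.5]
grip_width: 0.0471
grasp_force: 0.0
```

Request:
apply_moves([
  [0, 0, 0.1, 0],
  [0, 0, 0.1, 0],
  [0, 0, 0, 0],
  [0, 0, 0, 0],
  [0, 0, 0, 0],
])

```text
clock: 55.9
eef_pos: [0.4458, -0.0687, 0.0136]
tool_rot: [0.751, -0.661, -0.0, 0.0]
ft_force: [-0.2, -0.8, -0.2]
grip_width: 0.0471
grasp_force: 0.0
```

Still no table contact at TCP 14 mm, so the tips are near TCP height. I'll close here.

Request:
apply_moves([
  [0, 0, 0, 0],
  [0, 0, 0, 0],
  [0, 0, 0, 0],
  [0, 0, 0, 0],
  [0, 0, 0, 0],
], claw=0.62)

```text
clock: 56.32
eef_pos: [0.4459, -0.0687, 0.0137]
tool_rot: [0.751, -0.661, 0.0, -0.0]
ft_force: [-0.4, 0.2, -0.1]
grip_width: 0.0326
grasp_force: 0.0
```

Request:
apply_moves([
  [0, 0, 0, 0],
  [0, 0, 0, 0],
  [0, 0, 0, 0],
  [0, 0, 0, 0],
  [0, 0, 0, 0],
], claw=1)

```text
clock: 56.73
eef_pos: [0.4461, -0.0687, 0.0141]
tool_rot: [0.751, -0.661, 0.0, -0.0]
ft_force: [-1.6, 0.7, 5.7]
grip_width: 0.0239
grasp_force: 59.1
```

Gripped (24 mm, 59 N). I'll lift, rotate and go to the front of the narrow bay.

Request:
apply_moves([
  [0, 0, -0.4, 0],
  [0, 0, -0.8, 0],
  [0, 0, -0.8, 0],
  [0, 0, -0.8, 0],
  [0, 0, -0.6, 0],
])

```text
clock: 57.15
eef_pos: [0.4459, -0.0687, 0.0829]
tool_rot: [0.751, -0.661, 0.0, -0.0]
ft_force: [-0.3, -0.6, -1.1]
grip_width: 0.0238
grasp_force: 59.1
```

Request:
apply_moves([
  [0, 0, 0, 0.1075],
  [0, 0, 0, 0.1075],
  [0, 0, 0, 0.1075],
  [0, 0, 0, 0.1075],
  [0, 0, 0, 0.1075],
])

```text
clock: 57.57
eef_pos: [0.4454, -0.0686, 0.0817]
tool_rot: [-0.535, 0.845, 0.0, -0.0]
ft_force: [-0.2, -0.5, -0.9]
grip_width: 0.0242
grasp_force: 59.1
```

Request:
apply_moves([
  [0, 0, 0, 0.1075],
  [0, 0, 0, 0.1075],
  [0, 0, 0, 0.1075],
  [0, 0, 0, 0.1075],
  [0, 0, 0, 0.1075],
])

```text
clock: 57.98
eef_pos: [0.4454, -0.0686, 0.0816]
tool_rot: [-0.28, 0.96, 0.0, -0.0]
ft_force: [-0.7, 0.3, -1.5]
grip_width: 0.0238
grasp_force: 59.1
```

Request:
apply_moves([
  [0, 0, 0, 0.1075],
  [0, 0, 0, 0.1075],
  [0, 0, 0, 0.1075],
  [0, 0, 0, 0.1075],
  [0, 0, 0, 0.1075],
])

```text
clock: 58.4
eef_pos: [0.4454, -0.0686, 0.0816]
tool_rot: [-0.002, 1.0, 0.0, -0.0]
ft_force: [-0.0, 1.0, -1.5]
grip_width: 0.0236
grasp_force: 59.1
```

Request:
apply_moves([
  [0, 0, 0, 0.1075],
  [0, 0, 0, 0.1075],
  [0, 0, 0, 0.1075],
  [0, 0, 0, 0.1075],
  [0, 0, 0, 0.1075],
])

```text
clock: 58.82
eef_pos: [0.4454, -0.0686, 0.0816]
tool_rot: [0.276, 0.961, -0.0, -0.0]
ft_force: [-0.6, -0.9, -1.0]
grip_width: 0.0238
grasp_force: 59.1
```

```bash
python3 - <<'E'
from plan import *
plan((*rk(19-117.5-70,58,80),RY),(*rk(19-117.5-70,58,16),RY))
E
```

```text
t 58.8 p [ 0.4454 -0.0686  0.0816] yaw 148.0 q1,q6 [-0.15  0.41] F [-0.6 -0.9 -1. ] w 0.0238
  turn 1 calls roll -0.0021
  shift 2 calls [-0.275 -0.632  0.008]
  shift 1 calls [0.   0.   0.64]
```

Request:
apply_moves([
  [-0.275, -0.63, 0, -0.0021],
  [-0.275, -0.63, 0, -0.0021],
  [-0.275, -0.63, 0, -0.0021],
  [-0.275, -0.63, 0, -0.0021],
  [-0.275, -0.63, 0, -0.0021],
])

```text
clock: 59.23
eef_pos: [0.4359, -0.1372, 0.0816]
tool_rot: [0.268, 0.964, 0.0, -0.0]
ft_force: [0.1, -0.2, -0.8]
grip_width: 0.0237
grasp_force: 59.1
```

Request:
apply_moves([
  [-0.275, -0.63, 0, 0],
  [-0.275, -0.63, 0, 0],
  [-0.275, -0.63, 0, 0],
  [-0.275, -0.63, 0, 0],
  [-0.275, -0.63, 0, 0],
])

```text
clock: 59.65
eef_pos: [0.4269, -0.2054, 0.0816]
tool_rot: [0.268, 0.963, 0.0, -0.001]
ft_force: [0.4, 0.6, -0.8]
grip_width: 0.0238
grasp_force: 59.1
```

Request:
apply_moves([
  [0, 0, 0.65, 0],
  [0, 0, 0.65, 0],
  [0, 0, 0.65, 0],
  [0, 0, 0.65, 0],
  [0, 0, 0.65, 0],
])

```text
clock: 60.07
eef_pos: [0.4271, -0.2048, 0.0161]
tool_rot: [0.268, 0.963, 0.0, -0.0]
ft_force: [-0.9, -0.4, -1.4]
grip_width: 0.0239
grasp_force: 59.2
```

Request:
apply_moves([
  [0, 0, 0, 0],
  [0, 0, 0, 0],
  [0, 0, 0, 0],
  [0, 0, 0, 0],
  [0, 0, 0, 0],
])

```text
clock: 60.48
eef_pos: [0.4279, -0.2051, 0.0173]
tool_rot: [0.268, 0.964, -0.0, 0.0]
ft_force: [-0.3, -1.2, -1.2]
grip_width: 0.024
grasp_force: 59.2
```

```bash
cat > held.py <<'E'
from fit import *
from plan import *
import sys
w=float(sys.argv[1]); y=float(sys.argv[2])
plan((*rk(19-117.5-70,y,15.5),RY))
M['bl']=[p for p in rect(.0825,0,.07,w,.011) if p[0]>.06]
o,psi=state(); p=o['eef_pos']
snap('side');snap('top')
c,s=math.cos(RK[2]),math.sin(RK[2])
for cams in(("side",),("top",),("top","side")):
    P,f=fit('bl',[p[0],p[1],psi-np.pi],cams,sp=(.004,.004,.03)); t=pts(P,[[.1175,0,0]])[0]; e=(t[:2]-np.array(RK[:2]))*1e3
    print(cams,P.round(4),round(f,2),'tip in rack',(c*e[0]+s*e[1]).round(1),(-s*e[0]+c*e[1]).round(1),'yaw err deg',math.degrees(P[2]-RK[2]).__round__(1))
E
python3 held.py .036 58; python3 rack.py
```

```text
t 60.5 p [ 0.4279 -0.2051  0.0173] yaw 148.9 q1,q6 [-0.45  0.1 ] F [-0.3 -1.2 -1.2] w 0.024
  turn 1 calls roll 0.0012
  shift 1 calls [ 0.012 -0.009  0.018]
('side',) [ 0.4494 -0.1883 -0.6905] 1.09 tip in rack -41.4 67.7 yaw err deg -8.2
('top',) [ 0.4254 -0.2046 -0.5394] 0.5 tip in rack -52.2 59.0 yaw err deg 0.5
('top', 'side') [ 0.4334 -0.2102 -0.5283] 2.32 tip in rack -42.4 59.7 yaw err deg 1.1
('top', 'side') [ 0.5382 -0.3428 -0.551   0.0567  0.0139  0.0101  0.0011] 3.91
('top',) [ 0.5381 -0.3436 -0.5472  0.0743  0.0114  0.0009 -0.0007] 0.66
('side',) [ 0.5175 -0.3515 -0.4542 -0.      0.0372  0.0532 -0.0096] 5.13
```

Comparing blade and rack in the same top view, the tip is about 3.5 mm too far in rack +y. I'll correct that and slide in.

Request:
apply_moves([
  [0, -0.06, 0.03, 0],
  [0, -0.06, 0.03, 0],
  [0, -0.055, 0.03, 0],
  [0, 0, 0, 0],
  [0, 0, 0, 0],
])

```text
clock: 61.0
eef_pos: [0.4255, -0.208, 0.0148]
tool_rot: [0.268, 0.963, 0.0, -0.0]
ft_force: [0.3, 0.7, -1.8]
grip_width: 0.0239
grasp_force: 59.2
```

Request:
apply_moves([
  [-0.2, 0, 0, 0],
  [-0.2, 0, 0, 0],
  [-0.2, 0, 0, 0],
  [-0.2, 0, 0, 0],
  [0, 0, 0, 0],
])

```text
clock: 61.42
eef_pos: [0.4408, -0.2169, 0.0151]
tool_rot: [0.268, 0.963, -0.0, 0.001]
ft_force: [-0.2, 0.4, -1.7]
grip_width: 0.0237
grasp_force: 59.2
```

Request:
apply_moves([
  [-0.2, 0, 0, 0],
  [-0.2, 0, 0, 0],
  [-0.2, 0, 0, 0],
  [-0.2, 0, 0, 0],
  [0, 0, 0, 0],
])

```text
clock: 61.83
eef_pos: [0.4543, -0.2251, 0.0151]
tool_rot: [0.268, 0.963, -0.0, 0.001]
ft_force: [0.7, 0.2, -1.2]
grip_width: 0.0236
grasp_force: 59.2
```

```bash
python3 - <<'E'
from plan import *
plan((*rk(19-117.5,54.5,15.5),RY)); print(bot.get_obs()['ft_torque'].round(2))
E
```

```text
t 61.8 p [ 0.4543 -0.2251  0.0151] yaw 148.9 q1,q6 [-0.46  0.08] F [ 0.7  0.2 -1.2] w 0.0236
  turn 1 calls roll 0.0011
  shift 1 calls [-0.359 -0.011 -0.004]
[-0.01 -0.05  0.01]
```

Tip is about 18 mm inside with no force. I'll continue.

Request:
apply_moves([
  [-0.25, 0, 0, 0],
  [-0.25, 0, 0, 0],
  [-0.25, 0, 0, 0],
  [-0.25, 0, 0, 0],
  [0, 0, 0, 0],
])

```text
clock: 62.25
eef_pos: [0.4717, -0.2356, 0.0151]
tool_rot: [0.268, 0.963, -0.0, 0.001]
ft_force: [0.2, 0.8, -1.5]
grip_width: 0.0238
grasp_force: 59.2
```

Request:
apply_moves([
  [-0.15, 0, 0, 0],
  [-0.15, 0, 0, 0],
  [-0.15, 0, 0, 0],
  [0, 0, 0, 0],
  [0, 0, 0, 0],
])

```text
clock: 62.67
eef_pos: [0.478, -0.2395, 0.0149]
tool_rot: [0.268, 0.963, -0.0, -0.0]
ft_force: [0.0, -0.4, -1.3]
grip_width: 0.0238
grasp_force: 59.2
```

Request:
apply_moves([
  [-0.1, 0, 0, 0],
  [-0.1, 0, 0, 0],
  [0, 0, 0, 0],
  [0, 0, 0, 0],
  [0, 0, 0, 0],
])

```text
clock: 63.08
eef_pos: [0.4813, -0.2414, 0.0149]
tool_rot: [0.268, 0.963, 0.0, -0.0]
ft_force: [-0.3, 0.7, -1.5]
grip_width: 0.0238
grasp_force: 59.2
```

Request:
apply_moves([
  [-0.1, 0, 0, 0],
  [-0.1, 0, 0, 0],
  [0, 0, 0, 0],
  [0, 0, 0, 0],
  [0, 0, 0, 0],
])

```text
clock: 63.5
eef_pos: [0.4848, -0.2435, 0.0149]
tool_rot: [0.268, 0.964, 0.0, -0.0]
ft_force: [-1.3, 0.3, -1.5]
grip_width: 0.0235
grasp_force: 59.2
```

Request:
apply_moves([
  [-0.1, 0, 0, 0],
  [-0.05, 0, 0, 0],
  [0, 0, 0, 0],
  [0, 0, 0, 0],
  [0, 0, 0, 0],
])

```text
clock: 63.92
eef_pos: [0.4854, -0.2439, 0.0143]
tool_rot: [0.268, 0.964, 0.001, -0.002]
ft_force: [-3.4, 3.3, 1.0]
grip_width: 0.0237
grasp_force: 59.4
```

Request:
apply_moves([
  [-0.08, 0, 0.02, 0],
  [0, 0, 0.02, 0],
  [0, 0, 0, 0],
  [0, 0, 0, 0],
  [0, 0, 0, 0],
])

```text
clock: 64.33
eef_pos: [0.4855, -0.2439, 0.0141]
tool_rot: [0.268, 0.964, 0.001, -0.003]
ft_force: [-9.2, 4.7, 8.2]
grip_width: 0.0234
grasp_force: 60.3
```

Request:
apply_moves([
  [0.06, 0, 0, 0],
  [0.04, 0, 0, 0],
  [0, 0, 0, 0],
  [0, 0, 0, 0],
  [0, 0, 0, 0],
])

```text
clock: 64.75
eef_pos: [0.4855, -0.2439, 0.0142]
tool_rot: [0.268, 0.964, 0.0, -0.002]
ft_force: [-5.5, 3.0, 4.6]
grip_width: 0.0236
grasp_force: 59.9
```

Request:
apply_moves([
  [0, 0, 0, 0],
  [0, 0, 0, 0],
  [0, 0, 0, 0],
  [0, 0, 0, 0],
  [0, 0, 0, 0],
], claw=0.35)

```text
clock: 65.17
eef_pos: [0.4876, -0.2452, 0.0143]
tool_rot: [0.268, 0.963, -0.0, 0.001]
ft_force: [0.3, 0.0, -0.4]
grip_width: 0.0555
grasp_force: 0.0
```

Request:
apply_moves([
  [0, 0, -1, 0],
  [0, 0, -1, 0],
  [0, 0, -1, 0],
  [0, 0, -1, 0],
  [0, 0, -1, 0],
])

```text
clock: 65.58
eef_pos: [0.4872, -0.245, 0.1151]
tool_rot: [0.268, 0.963, -0.0, 0.0]
ft_force: [1.4, -0.1, -0.3]
grip_width: 0.0555
grasp_force: 0.0
```

```bash
python3 - <<'E'
from plan import *
plan((.411,.217,.15,-77.7+360-0),)
E
```

```text
t 65.6 p [ 0.4872 -0.245   0.1151] yaw 148.9 q1,q6 [-0.47  0.08] F [ 1.4 -0.1 -0.3] w 0.0555
  turn 4 calls roll -0.1111
  shift 5 calls [-0.935 -0.048 -0.07 ]
```

Request:
apply_moves([
  [0, 0, -0.3, -0.111],
  [0, 0, -0.3, -0.111],
  [0, 0, -0.3, -0.111],
  [0, 0, -0.3, -0.111],
  [0, 0, -0.3, -0.111],
])

```text
clock: 66.0
eef_pos: [0.4872, -0.245, 0.1445]
tool_rot: [-0.022, 1.0, -0.0, 0.0]
ft_force: [0.6, -1.0, -0.3]
grip_width: 0.0555
grasp_force: 0.0
```

Request:
apply_moves([
  [0, 0, 0, -0.111],
  [0, 0, 0, -0.111],
  [0, 0, 0, -0.111],
  [0, 0, 0, -0.111],
  [0, 0, 0, -0.111],
])

```text
clock: 66.42
eef_pos: [0.4872, -0.245, 0.1442]
tool_rot: [-0.308, 0.951, -0.0, 0.0]
ft_force: [-0.1, -0.4, 0.5]
grip_width: 0.0554
grasp_force: 0.0
```

Request:
apply_moves([
  [0, 0, 0, -0.111],
  [0, 0, 0, -0.111],
  [0, 0, 0, -0.111],
  [0, 0, 0, -0.111],
  [0, 0, 0, -0.111],
])

```text
clock: 66.83
eef_pos: [0.4872, -0.245, 0.1441]
tool_rot: [-0.568, 0.823, -0.0, 0.0]
ft_force: [-0.5, -0.4, 0.7]
grip_width: 0.0555
grasp_force: 0.0
```

Request:
apply_moves([
  [0, 0, 0, -0.111],
  [0, 0, 0, -0.111],
  [0, 0, 0, -0.111],
  [0, 0, 0, -0.111],
  [0, 0, 0, -0.111],
])

```text
clock: 67.25
eef_pos: [0.4872, -0.245, 0.1441]
tool_rot: [0.78, -0.626, 0.0, -0.0]
ft_force: [0.4, 0.1, 0.4]
grip_width: 0.0556
grasp_force: 0.0
```

```bash
python3 find.py wide .41 .217 1.785; python3 - <<'E'
from plan import *
plan((.411,.217,.14,-77.7))
E
```

```text
t 67.2 p [ 0.4872 -0.245   0.1441] yaw -77.5 q1,q6 [-0.47 -2.25] F [0.4 0.1 0.4] w 0.0556
wide ('top', 'side') [0.4101 0.2175 1.7936] 2.74
wide ('top', 'side') [0.4101 0.2175 1.7942] 2.74
wide ('top',) [0.4074 0.217  1.7814] 3.07
wide ('top',) [0.4076 0.217  1.7832] 3.07
wide ('side',) [0.4111 0.2173 1.7691] 1.45
wide ('side',) [0.4111 0.2173 1.7691] 1.45
t 67.3 p [ 0.4872 -0.245   0.1441] yaw -77.9 q1,q6 [-0.47 -2.25] F [ 0.1  0.5 -0.3] w 0.0556
  shift 5 calls [-0.935 -0.045  0.008]
```

Request:
apply_moves([
  [-0.935, -0.05, 0, 0],
  [-0.935, -0.05, 0, 0],
  [-0.935, -0.05, 0, 0],
  [-0.935, -0.05, 0, 0],
  [-0.935, -0.05, 0, 0],
])

```text
clock: 67.77
eef_pos: [0.4722, -0.1517, 0.1442]
tool_rot: [0.777, -0.63, 0.0, -0.0]
ft_force: [-0.0, -0.7, -0.3]
grip_width: 0.0557
grasp_force: 0.0
```

Request:
apply_moves([
  [-0.935, -0.05, 0, 0],
  [-0.935, -0.05, 0, 0],
  [-0.935, -0.05, 0, 0],
  [-0.935, -0.05, 0, 0],
  [-0.935, -0.05, 0, 0],
])

```text
clock: 68.18
eef_pos: [0.4574, -0.0591, 0.1443]
tool_rot: [0.777, -0.63, 0.0, -0.0]
ft_force: [-0.3, 0.2, -0.2]
grip_width: 0.0555
grasp_force: 0.0
```

Request:
apply_moves([
  [-0.935, -0.05, 0, 0],
  [-0.935, -0.05, 0, 0],
  [-0.935, -0.05, 0, 0],
  [-0.935, -0.05, 0, 0],
  [-0.935, -0.05, 0, 0],
])

```text
clock: 68.6
eef_pos: [0.4427, 0.0334, 0.1443]
tool_rot: [0.777, -0.63, 0.0, -0.0]
ft_force: [0.7, -0.4, -0.5]
grip_width: 0.0554
grasp_force: 0.0
```

Request:
apply_moves([
  [-0.935, -0.05, 0, 0],
  [-0.935, -0.05, 0, 0],
  [-0.935, -0.05, 0, 0],
  [-0.935, -0.05, 0, 0],
  [-0.935, -0.05, 0, 0],
])

```text
clock: 69.02
eef_pos: [0.4279, 0.1259, 0.1443]
tool_rot: [0.777, -0.63, 0.0, -0.0]
ft_force: [-0.3, -0.1, -0.4]
grip_width: 0.0556
grasp_force: 0.0
```

```bash
python3 - <<'E'
from plan import *
plan((.4105,.2168,.14,-78))
from fit import *
snap('side');M['bl']=[p for p in rect(.0825,0,.07,.06,.011) if p[0]>.06]
for k in('wide','bl'): print(fit(k,[.41,.217,1.785],("side",),sp=(.03,.03,.2)))
E
```

```text
t 69.0 p [0.4279 0.1259 0.1443] yaw -78.1 q1,q6 [ 0.29 -1.49] F [-0.3 -0.1 -0.4] w 0.0556
  shift 1 calls [-0.925 -0.018  0.043]
(array([0.41114333, 0.2171435 , 1.76856443]), np.float64(1.4375635385513306))
(array([0.41282555, 0.216357  , 1.7852403 ]), np.float64(0.7146163582801819))
```

Still in place. I'll move over it and descend to TCP 14 mm with the jaws at 55 mm.

Request:
apply_moves([
  [-0.925, -0.02, 0, 0],
  [-0.925, -0.02, 0, 0],
  [-0.925, -0.02, 0, 0],
  [-0.925, -0.02, 0, 0],
  [-0.925, -0.02, 0, 0],
])

```text
clock: 69.48
eef_pos: [0.4104, 0.2165, 0.1442]
tool_rot: [0.777, -0.63, 0.0, -0.0]
ft_force: [0.6, -0.6, -0.7]
grip_width: 0.0553
grasp_force: 0.0
```

Request:
apply_moves([
  [0, 0, 0.9, 0],
  [0, 0, 0.9, 0],
  [0, 0, 0.9, 0],
  [0, 0, 0.9, 0],
  [0, 0, 0.9, 0],
], claw=0.4)

```text
clock: 69.9
eef_pos: [0.4107, 0.2158, 0.0535]
tool_rot: [0.777, -0.629, 0.0, -0.0]
ft_force: [-1.0, -0.8, 0.1]
grip_width: 0.0515
grasp_force: 0.0
```

Request:
apply_moves([
  [0, 0, 0.5, 0],
  [0, 0, 0.5, 0],
  [0, 0, 0.4, 0],
  [0, 0, 0.3, 0],
  [0, 0, 0, 0],
])

```text
clock: 70.32
eef_pos: [0.4098, 0.2154, 0.0191]
tool_rot: [0.778, -0.629, -0.0, 0.001]
ft_force: [0.0, 0.5, 0.4]
grip_width: 0.0514
grasp_force: 0.0
```

```bash
python3 - <<'E'
from plan import *
plan((.4105,.2168,.0138,-78))
E
```

```text
t 70.3 p [0.4098 0.2154 0.0191] yaw -77.9 q1,q6 [ 0.48 -1.3 ] F [0.  0.5 0.4] w 0.0514
  shift 1 calls [-0.013 -0.01   0.053]
```

Request:
apply_moves([
  [-0.02, 0, 0.09, 0],
  [-0.02, 0, 0.09, 0],
  [-0.02, 0, 0.09, 0],
  [0, 0, 0, 0],
  [0, 0, 0, 0],
], claw=0.62)

```text
clock: 70.73
eef_pos: [0.4103, 0.2171, 0.0149]
tool_rot: [0.778, -0.628, 0.0, -0.0]
ft_force: [0.1, -0.7, -0.1]
grip_width: 0.0324
grasp_force: 0.0
```

Request:
apply_moves([
  [0, 0, 0, 0],
  [0, 0, 0, 0],
  [0, 0, 0, 0],
  [0, 0, 0, 0],
  [0, 0, 0, 0],
], claw=1)

```text
clock: 71.15
eef_pos: [0.4105, 0.2172, 0.0153]
tool_rot: [0.778, -0.628, 0.0, -0.0]
ft_force: [-0.7, -0.9, 6.0]
grip_width: 0.0235
grasp_force: 59.1
```

Request:
apply_moves([
  [0, 0, -0.4, 0],
  [0, 0, -0.8, 0],
  [0, 0, -0.8, 0],
  [0, 0, -0.8, 0],
  [0, 0, -0.6, 0],
])

```text
clock: 71.57
eef_pos: [0.4104, 0.2171, 0.084]
tool_rot: [0.778, -0.628, 0.0, -0.0]
ft_force: [0.3, -0.2, -1.9]
grip_width: 0.0234
grasp_force: 59.1
```

```bash
python3 - <<'E'
from plan import *
plan((*rk(19-117.5-70,-58-4,80),RY))
E
```

```text
t 71.6 p [0.4104 0.2171 0.084 ] yaw -77.9 q1,q6 [ 0.49 -1.3 ] F [ 0.3 -0.2 -1.9] w 0.0234
  turn 7 calls roll -0.1078
  shift 5 calls [-0.467 -0.944  0.008]
```

Request:
apply_moves([
  [0, 0, 0, 0.1112],
  [0, 0, 0, 0.1112],
  [0, 0, 0, 0.1112],
  [0, 0, 0, 0.1112],
  [0, 0, 0, 0.1112],
])

```text
clock: 71.98
eef_pos: [0.4099, 0.2168, 0.0828]
tool_rot: [-0.562, 0.827, 0.0, -0.0]
ft_force: [0.2, 0.8, -1.3]
grip_width: 0.0235
grasp_force: 59.2
```

Request:
apply_moves([
  [0, 0, 0, 0.1112],
  [0, 0, 0, 0.1112],
  [0, 0, 0, 0.1112],
  [0, 0, 0, 0.1112],
  [0, 0, 0, 0.1112],
])

```text
clock: 72.4
eef_pos: [0.4099, 0.2168, 0.0827]
tool_rot: [-0.301, 0.953, -0.0, -0.0]
ft_force: [-1.0, -0.1, -2.0]
grip_width: 0.0234
grasp_force: 59.2
```

Request:
apply_moves([
  [0, 0, 0, 0.1112],
  [0, 0, 0, 0.1112],
  [0, 0, 0, 0.1112],
  [0, 0, 0, 0.1112],
  [0, 0, 0, 0.1112],
])

```text
clock: 72.82
eef_pos: [0.4099, 0.2168, 0.0827]
tool_rot: [-0.015, 1.0, -0.0, -0.0]
ft_force: [0.0, 0.1, -1.2]
grip_width: 0.0232
grasp_force: 59.2
```

Request:
apply_moves([
  [0, 0, 0, 0.1112],
  [0, 0, 0, 0.1112],
  [0, 0, 0, 0.1112],
  [0, 0, 0, 0.1112],
  [0, 0, 0, 0.1112],
])

```text
clock: 73.23
eef_pos: [0.4099, 0.2169, 0.0827]
tool_rot: [0.273, 0.962, -0.0, -0.0]
ft_force: [-0.7, 0.0, -1.9]
grip_width: 0.0242
grasp_force: 59.2
```

Request:
apply_moves([
  [-0.467, -0.944, 0, 0],
  [-0.467, -0.944, 0, 0],
  [-0.467, -0.944, 0, 0],
  [-0.467, -0.944, 0, 0],
  [-0.467, -0.944, 0, 0],
])

```text
clock: 73.65
eef_pos: [0.4006, 0.1112, 0.0828]
tool_rot: [0.27, 0.963, -0.0, -0.0]
ft_force: [0.5, -0.7, -0.4]
grip_width: 0.0237
grasp_force: 59.2
```

Request:
apply_moves([
  [-0.467, -0.944, 0, 0],
  [-0.467, -0.944, 0, 0],
  [-0.467, -0.944, 0, 0],
  [-0.467, -0.944, 0, 0],
  [-0.467, -0.944, 0, 0],
])

```text
clock: 74.07
eef_pos: [0.3915, 0.0062, 0.0829]
tool_rot: [0.27, 0.963, -0.0, -0.0]
ft_force: [0.5, 0.3, -0.3]
grip_width: 0.024
grasp_force: 59.2
```

Request:
apply_moves([
  [-0.467, -0.944, 0, 0],
  [-0.467, -0.944, 0, 0],
  [-0.467, -0.944, 0, 0],
  [-0.467, -0.944, 0, 0],
  [-0.467, -0.944, 0, 0],
])

```text
clock: 74.48
eef_pos: [0.3823, -0.0987, 0.0829]
tool_rot: [0.27, 0.963, 0.0, -0.0]
ft_force: [0.9, 0.1, -0.9]
grip_width: 0.0236
grasp_force: 59.2
```

Request:
apply_moves([
  [-0.467, -0.944, 0, 0],
  [-0.467, -0.944, 0, 0],
  [-0.467, -0.944, 0, 0],
  [-0.467, -0.944, 0, 0],
  [-0.467, -0.944, 0, 0],
])

```text
clock: 74.9
eef_pos: [0.3732, -0.2037, 0.0828]
tool_rot: [0.27, 0.963, 0.0, -0.0]
ft_force: [0.6, 0.1, -0.6]
grip_width: 0.0234
grasp_force: 59.2
```

```bash
python3 - <<'E'
from plan import *
plan((*rk(19-117.5-70,-58-4,80),RY),(*rk(19-117.5-70,-58-4,17),RY))
E
```

```text
t 74.9 p [ 0.3732 -0.2037  0.0828] yaw 148.7 q1,q6 [-0.5   0.05] F [ 0.6  0.1 -0.6] w 0.0234
  shift 1 calls [-0.461 -0.937  0.028]
  shift 1 calls [0.   0.   0.63]
```

Request:
apply_moves([
  [-0.461, -0.937, 0, 0],
  [-0.461, -0.937, 0, 0],
  [-0.461, -0.937, 0, 0],
  [-0.461, -0.937, 0, 0],
  [-0.461, -0.937, 0, 0],
])

```text
clock: 75.32
eef_pos: [0.3639, -0.3076, 0.0828]
tool_rot: [0.27, 0.963, 0.0, -0.0]
ft_force: [1.3, -0.2, -1.6]
grip_width: 0.024
grasp_force: 59.2
```

Request:
apply_moves([
  [0, 0, 0.65, 0],
  [0, 0, 0.65, 0],
  [0, 0, 0.65, 0],
  [0, 0, 0.65, 0],
  [0, 0, 0.65, 0],
])

```text
clock: 75.73
eef_pos: [0.3641, -0.3067, 0.0172]
tool_rot: [0.27, 0.963, 0.0, -0.0]
ft_force: [0.3, 0.1, -1.1]
grip_width: 0.0237
grasp_force: 59.3
```

Request:
apply_moves([
  [0, 0, 0, 0],
  [0, 0, 0, 0],
  [0, 0, 0, 0],
  [0, 0, 0, 0],
  [0, 0, 0, 0],
])

```text
clock: 76.15
eef_pos: [0.3647, -0.3069, 0.0184]
tool_rot: [0.27, 0.963, -0.0, 0.0]
ft_force: [0.3, 0.1, -1.6]
grip_width: 0.0234
grasp_force: 59.3
```

```bash
sed -i 's/^RK=.*/RK=(.5381,-.3436,-.5472) # top-camera frame/' plan.py; python3 held.py .06 -58; python3 rack.py
```

```text
t 76.2 p [ 0.3647 -0.3069  0.0184] yaw 148.7 q1,q6 [-0.7  -0.15] F [ 0.3  0.1 -1.6] w 0.0234
  shift 1 calls [0.013 0.009 0.029]
('side',) [ 0.3839 -0.2916 -0.672 ] 1.47 tip in rack -42.1 -50.5 yaw err deg -7.2
('top',) [ 0.3911 -0.3266 -0.5351] 2.74 tip in rack -16.9 -60.6 yaw err deg 0.7
('top', 'side') [ 0.3698 -0.3143 -0.5312] 4.13 tip in rack -41.5 -60.6 yaw err deg 0.9
('top', 'side') [ 5.402e-01 -3.435e-01 -5.497e-01  7.430e-02  1.340e-02 -5.000e-04
  1.100e-03] 1.36
('top',) [ 5.392e-01 -3.439e-01 -5.490e-01  7.410e-02  1.140e-02 -1.000e-04
 -9.000e-04] 0.74
('side',) [ 0.5476 -0.3396 -0.5486  0.075   0.0118 -0.0034 -0.0047] 1.15
```

Request:
apply_moves([
  [-0.1, 0.05, 0.05, 0],
  [-0.2, 0, 0.04, 0],
  [-0.2, 0, 0, 0],
  [-0.2, 0, 0, 0],
  [0, 0, 0, 0],
])

```text
clock: 76.67
eef_pos: [0.3781, -0.314, 0.0161]
tool_rot: [0.27, 0.963, -0.0, 0.001]
ft_force: [0.6, 0.3, -0.9]
grip_width: 0.0234
grasp_force: 59.3
```

Request:
apply_moves([
  [-0.2, 0, 0, 0],
  [-0.2, 0, 0, 0],
  [-0.2, 0, 0, 0],
  [-0.1, 0, 0, 0],
  [0, 0, 0, 0],
])

```text
clock: 77.08
eef_pos: [0.3895, -0.3209, 0.016]
tool_rot: [0.27, 0.963, -0.0, 0.0]
ft_force: [0.5, -0.4, -1.1]
grip_width: 0.0239
grasp_force: 59.3
```

Request:
apply_moves([
  [-0.2, 0, 0, 0],
  [-0.2, 0, 0, 0],
  [-0.2, 0, 0, 0],
  [0, 0, 0, 0],
  [0, 0, 0, 0],
])

```text
clock: 77.5
eef_pos: [0.3993, -0.3268, 0.0159]
tool_rot: [0.27, 0.963, -0.0, 0.0]
ft_force: [-0.1, 0.6, -1.4]
grip_width: 0.0234
grasp_force: 59.3
```

Request:
apply_moves([
  [-0.25, 0, 0, 0],
  [-0.25, 0, 0, 0],
  [-0.25, 0, 0, 0],
  [-0.25, 0, 0, 0],
  [0, 0, 0, 0],
])

```text
clock: 77.92
eef_pos: [0.4175, -0.338, 0.0161]
tool_rot: [0.27, 0.963, -0.0, 0.001]
ft_force: [-0.1, 0.1, -1.0]
grip_width: 0.0235
grasp_force: 59.3
```

Request:
apply_moves([
  [-0.1, 0, 0, 0],
  [-0.1, 0, 0, 0],
  [0, 0, 0, 0],
  [0, 0, 0, 0],
  [0, 0, 0, 0],
])

```text
clock: 78.33
eef_pos: [0.4194, -0.339, 0.0158]
tool_rot: [0.27, 0.963, 0.0, -0.0]
ft_force: [0.3, 0.9, -1.1]
grip_width: 0.0235
grasp_force: 59.3
```

Request:
apply_moves([
  [-0.1, 0, 0, 0],
  [-0.1, 0, 0, 0],
  [0, 0, 0, 0],
  [0, 0, 0, 0],
  [0, 0, 0, 0],
])

```text
clock: 78.75
eef_pos: [0.423, -0.3411, 0.0159]
tool_rot: [0.27, 0.963, 0.0, -0.0]
ft_force: [0.3, 0.3, -1.4]
grip_width: 0.0237
grasp_force: 59.3
```

Request:
apply_moves([
  [-0.1, 0, 0, 0],
  [-0.05, 0, 0, 0],
  [0, 0, 0, 0],
  [0, 0, 0, 0],
  [0, 0, 0, 0],
])

```text
clock: 79.17
eef_pos: [0.4255, -0.3427, 0.0159]
tool_rot: [0.27, 0.963, 0.0, -0.0]
ft_force: [-0.7, -0.8, -2.3]
grip_width: 0.0236
grasp_force: 59.3
```

Request:
apply_moves([
  [-0.1, 0, 0.02, 0],
  [-0.05, 0, 0.02, 0],
  [0, 0, 0, 0],
  [0, 0, 0, 0],
  [0, 0, 0, 0],
])

```text
clock: 79.58
eef_pos: [0.4266, -0.3433, 0.0153]
tool_rot: [0.27, 0.963, 0.001, -0.002]
ft_force: [-4.3, 3.0, 5.2]
grip_width: 0.0235
grasp_force: 60.1
```

Request:
apply_moves([
  [-0.06, 0, 0, 0],
  [0, 0, 0, 0],
  [0, 0, 0, 0],
  [0.06, 0, 0, 0],
  [0, 0, 0, 0],
])

```text
clock: 80.0
eef_pos: [0.4266, -0.3433, 0.0153]
tool_rot: [0.27, 0.963, 0.0, -0.002]
ft_force: [-4.0, 3.0, 5.3]
grip_width: 0.0237
grasp_force: 60.2
```

Request:
apply_moves([
  [0, 0, 0, 0],
  [0, 0, 0, 0],
  [0, 0, 0, 0],
  [0, 0, 0, 0],
  [0, 0, 0, 0],
], claw=0.35)

```text
clock: 80.42
eef_pos: [0.4285, -0.3446, 0.0151]
tool_rot: [0.27, 0.963, -0.0, 0.0]
ft_force: [-0.3, -0.5, -0.6]
grip_width: 0.0556
grasp_force: 0.0
```

Request:
apply_moves([
  [0, 0, -1, 0],
  [0, 0, -1, 0],
  [0, 0, -1, 0],
  [0, 0, -1, 0],
  [0, 0, -1, 0],
])

```text
clock: 80.83
eef_pos: [0.4282, -0.3444, 0.116]
tool_rot: [0.27, 0.963, -0.0, 0.0]
ft_force: [0.6, -1.2, -0.1]
grip_width: 0.0557
grasp_force: 0.0
```

Request:
apply_moves([
  [1, 0.3, -0.5, 0],
  [1, 0.3, -0.5, 0],
  [1, 0.3, -0.5, 0],
  [1, 0.3, -0.5, 0],
  [1, 0.3, -0.5, 0],
])

```text
clock: 81.25
eef_pos: [0.3577, -0.2661, 0.1656]
tool_rot: [0.27, 0.963, -0.0, 0.0]
ft_force: [0.1, -0.4, 0.6]
grip_width: 0.055
grasp_force: 0.0
```

```bash
python3 - <<'E'
from fit import *
from plan import *
plan(); snap('top');snap('side')
c,s=math.cos(RK[2]),math.sin(RK[2])
# handles only (blades hidden in bays)
M['h']=rect(0,0,.095,.026,.022)
for k,y in(('narrow',58),('wide',-58)):
    p0=rk(19-117.5,y,0)
    for cams in(("top",),("side",)):
        P,f=fit('h',[p0[0],p0[1],RK[2]],cams,sp=(.01,.006,.05)); e=(pts(P,[[.1175,0,0]])[0][:2]-np.array(RK[:2]))*1e3
        print(k,cams,P.round(4),round(f,2),'tip in rack mm',(c*e[0]+s*e[1]).round(1),(-s*e[0]+c*e[1]).round(1),'yaw err',round(P[2]-RK[2],3))
# packs: tops at z .110
for k,y,h in(('s',75,.030),('l',0,.054),('m',-75,.042)):
    M['p']=rect(0,0,.026,h,.110); p0=cd(0,y,0)
    P,f=fit('p',[p0[0],p0[1],CA[2]],("side",),sp=(.004,.004,.03)); print(k,P.round(4),round(f,2),'expect',np.round(p0,4))
# knob: compare the side crop now with the crop after the push
for q in(.75,.85,1.0): print(q,proj('side',dk(70*np.sin(q-.5),135,22+70*np.cos(q-.5))).round(1))
g=cv2.cvtColor(np.load('cal_side.npz')['im'][290:340,175:235],cv2.COLOR_BGR2GRAY); G=cv2.resize(g,None,fx=4,fy=4,interpolation=cv2.INTER_CUBIC)
H=cv2.HoughCircles(cv2.GaussianBlur(G,(0,0),2),cv2.HOUGH_GRADIENT,1.5,80,param1=60,param2=12,minRadius=18,maxRadius=36); print(None if H is None else (H[0]/4+[175,290,0]).round(1))
E
```

```text
t 81.2 p [ 0.3577 -0.2661  0.1656] yaw 148.7 q1,q6 [-0.64 -0.09] F [ 0.1 -0.4  0.6] w 0.055
narrow ('top',) [ 0.4952 -0.2477 -0.518 ] 1.1 tip in rack mm 31.0 63.0 yaw err 0.029
narrow ('side',) [ 0.5016 -0.2501 -0.546 ] 1.61 tip in rack mm 37.7 61.0 yaw err 0.001
wide ('top',) [ 0.4218 -0.3433 -0.536 ] 0.96 tip in rack mm 18.0 -58.9 yaw err 0.011
wide ('side',) [ 0.4287 -0.3409 -0.5672] 1.01 tip in rack mm 22.6 -56.9 yaw err -0.02
s [ 0.6374  0.0635 -0.0602] 2.62 expect [0.6348 0.0597 0.    ]
l [ 0.6397 -0.027   0.0395] 2.46 expect [ 0.63   -0.0151  0.    ]
m [ 0.6357 -0.0734 -0.2911] 1.9 expect [ 0.6252 -0.0899  0.    ]
0.75 [206.1 310.6]
0.85 [203.1 311.2]
1.0 [198.8 312.4]
[[198.1 312.7   7.5]
 [227.7 305.6   8.4]
 [210.4 330.7   6.5]
 [207.1 290.6   5. ]]
```

Lever is at off (knob seen at (198,313), predicted (199,312)) and the wide scraper is home. The narrow fit is ambiguous on the brown mat, so I'll check intensity profiles along both handles.

```bash
python3 - <<'E'
from fit import *
from plan import *
im=np.load('cal_top.npz')['im']
for n in('top','side'):
  im=np.load('cal_'+n+'.npz')['im'].astype(np.float32)
  for k,y in(('narrow',59),('wide',-59)):
    xs=np.arange(-170,-20,4); w=[np.array(rk(x,y+d,22)) for x in xs for d in(-4,0,4)]
    q=px(n,np.array(w)).astype(np.float32); v=cv2.remap(im,q[:,:1].copy(),q[:,1:].copy(),cv2.INTER_LINEAR)[:,0].reshape(len(xs),3,3).mean(1)
    print(n,k,' '.join(f'{int(x)}:{int(a[0])}/{int(a[2])}' for x,a in zip(xs,v)))
E
```

```text
top narrow -170:58/101 -166:56/100 -162:56/99 -158:56/99 -154:58/101 -150:52/92 -146:53/91 -142:66/114 -138:60/94 -134:60/88 -130:67/113 -126:67/116 -122:74/126 -118:77/130 -114:88/146 -110:98/161 -106:98/160 -102:97/160 -98:96/160 -94:96/160 -90:96/160 -86:96/160 -82:96/160 -78:96/160 -74:96/160 -70:95/160 -66:95/161 -62:90/162 -58:89/163 -54:93/160 -50:141/158 -46:158/163 -42:157/163 -38:127/139 -34:124/148 -30:126/160 -26:121/163 -22:120/162
top wide -170:23/22 -166:28/28 -162:54/54 -158:110/112 -154:153/156 -150:149/152 -146:90/125 -142:91/154 -138:85/129 -134:83/117 -130:93/151 -126:97/161 -122:96/160 -118:96/160 -114:97/160 -110:97/160 -106:96/160 -102:96/160 -98:96/160 -94:96/160 -90:95/160 -86:96/160 -82:95/160 -78:95/160 -74:94/160 -70:95/160 -66:93/159 -62:90/161 -58:88/161 -54:91/161 -50:135/162 -46:156/163 -42:156/163 -38:125/138 -34:114/139 -30:114/158 -26:98/159 -22:102/159
side narrow -170:66/109 -166:66/107 -162:63/102 -158:63/101 -154:64/103 -150:67/109 -146:71/118 -142:74/122 -138:71/113 -134:68/103 -130:67/101 -126:73/118 -122:75/125 -118:83/141 -114:97/167 -110:104/180 -106:104/180 -102:104/180 -98:104/180 -94:103/179 -90:103/179 -86:102/178 -82:102/178 -78:102/177 -74:102/177 -70:101/176 -66:99/175 -62:94/177 -58:89/183 -54:93/187 -50:98/172 -46:100/138 -42:90/109 -38:85/113 -34:97/137 -30:120/164 -26:136/183 -22:135/189
side wide -170:174/194 -166:177/194 -162:176/190 -158:156/173 -154:129/154 -150:104/142 -146:97/151 -142:103/169 -138:100/161 -134:92/136 -130:93/142 -126:103/168 -122:109/180 -118:107/180 -114:108/180 -110:108/181 -106:107/180 -102:108/180 -98:107/180 -94:108/181 -90:107/179 -86:109/179 -82:107/178 -78:103/176 -74:102/174 -70:102/174 -66:100/175 -62:95/177 -58:92/185 -54:93/186 -50:98/169 -46:97/135 -42:90/108 -38:87/113 -34:93/131 -30:108/152 -26:120/169 -22:119/176
```

Both handles read the same: hole at -136 mm, ferrule at -58 mm. The narrow scraper is therefore as far home as the wide one. I'm handing in.

```bash
python3 -c "
from workcell import bot
print(bot.job_done())"
```

```text
the job is handed in; nothing more can be done
None
```

I handed the job in: lever off, all three packs stood in their own wells, and both scrapers pushed home in their bays. No result came back. The final camera check confirmed the lever and the scrapers; for the packs I relied on the gripper heights at release.

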